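Audit a stock case of tube fittings

ROBOT

A 6-joint arm with a two-finger parallel gripper is mounted at the origin on a cart in front of the work surface, level with it; the furniture and walls round the work are solid. World frame = base frame: x ahead of the robot, y to its left, z up, the work surface at z = 0. Lengths are in mm, angles in rad, forces in N, time in s.
With the tool pointing down it reaches from about 350 to 975 mm from the base axis. Payload 7.1 kg.
Tool frame: the origin (TCP) lies at the very end of the fingers, on their centre line; the grasp point (between the pads) lies 19 mm behind it; z points along the fingers, y is the direction in which the jaws open and shut (so a half turn about z gives the same grasp; the last joint's range is limited). The gripper opens to 88 mm and grips with 3 to 60 N. Pads are 20 mm wide; open, the fingers measure 115 mm over their backs; the gripper's body (75 mm by 178 mm) begins 61 mm behind the grasp point.
Start: joints at [-1.193, 0.423, 1.63, -0, 1.089, -0.019], TCP at [241.559, -576.415, 222.675] pointing down, gripper open.
Joint ranges: [-3, 3], [-0.9, 2.11], [0.09, 2.58], [-1.31, 4.45], [0.11, 2.69], [-2.54, 2.54]. Speed limits (rad/s): [2.39, 2.39, 3.01, 3.14, 3.14, 3.14].

INTERFACE

Orientations are given as a rotation vector (axis times angle).
In Python, from workcell import ctrl, imaging gives the robot as it stands. The module is installed in compiled form; this text tells all that it offers.
- The arm moves only by the shell command python3 -m pendant 'ROWS'. ROWS is JSON, a list of rows, each an object with "turn": the turn, a rotation vector about the world's x, y, z in rad, a list of three; "dp": the shift along the world's x, y, z in m, a list of three; "claw": the finger opening in m, from 0 to 0.0878. A call has 1 to 8 rows; each row is the pose to reach, as a shift and turn from the pose commanded when the call began; what a row does not reach only later rows make up. A row lasts 1/10 s, in which the tool goes at most 50 mm and 8.59 degrees, less where a joint would pass 70% of its speed; a pose out of reach is approached as far as the arm can. A call with a gripper value outside its range is refused whole. The fingers move at their own pace and stop on an object; the grip force is fixed at half the most. Time passes only in rows, so rows that repeat a pose let the fingers close. It gives the time, the measured TCP pose, the force and the opening at its end, in the units of the state.
- ctrl.get_obs(): the state, without advancing time (a new reading comes with each control period).
- imaging.get_image(name): name is "side" or "top" or "wrist"; returns a dict with "pixels" (384x512x3 uint8, blue, green, red), "fov_y" (degrees; the focal length in pixels is half the picture's height over the tangent of half this angle, whatever the lens; pixels are square), "cx", "cy" (the principal point, pixels), "k1" (the pictures are not rectified: a ray, as slopes to the right and down, at radius r is drawn at 1 + k1 r^2 times it, then the intrinsics apply), "xyz" and "rotation" of the camera in the world. Camera axes: x right, y up, looking along -z (the intrinsics and any distortion apply to the point x, -y, -z); pixel columns grow to the right and rows downward; lengths in mm; the calibration is good to about 2 mm. A picture is of the moment at which its call begins. There is no depth.
- ctrl.close_job(): hands the job in, once; it reports no verdict.
The state is a dict: "t": time; "qpos": joint angles; "qvel": joint speeds; "joint_torque": joint torques, N m; "ee_pos": TCP position; "orientation": TCP orientation; "ft_force": force on the tool from outside, world axes, zero at the start; "moment": the same for the moment, N m; "width": finger opening in mm.
Only numpy, scipy, OpenCV 4.12 (cv2) and the standard library are available. Lean on these libraries where they do the work, as an engineer would, in place of code of your own. Each camera call takes 0.05 s, during which the arm holds its last target.

TASK

Open the stock case of tube fittings fully and check what is in it against its layout: the left column (as the robot sees it) is for small steel adapters only, the right column for large brass adapters only. Move every fitting that is in the wrong column into the steel reject tray, leaving the right ones in their cells; then take the probe from its stand and press its tip on the contact stud beside each cell that is now empty, fully down, leaving the studs of filled cells up and using no finger on any stud. Put the probe back upright in its stand, shut the lid, and leave the other things on the bench alone.

Things in the scene. Friction and masses are not known exactly. Their poses are not given: they have to be found in the camera images.
- case: fixed grey case, 185 (x) by 167 mm (y), 32 high, with a ledge 24 wide, 16 high along both sides. Origin: centre of underside; x from tab to hinge side. 8 cells, 42 (x) by 78 mm (y): centres x = -67.5, -22.5, 22.5, 67.5, y = +40.5 (left, steel) or -40.5 mm (right, brass); floor 3 mm up, dividers 18 to 22 high. Layout hexagons, small left, large right, mark lid inside and floors. A cell holds 0 or 1 fitting
- lid (a joint): angle of the case's lid, rad: 0 = shut (start), grows as the front edge rises; stop at 1.9 (leaning back past upright). The hinge has friction (0.2 N m): the lid stays at any angle. Hinge axis parallel to the case's y, at x = +95.5 mm in the case's frame, 33.5 mm above the bench. Lid 191 by 167 mm, 4 mm thick
- lid_tab (a point): point on the lid's black opening tab, at mid-thickness, 211 mm from the hinge axis, 10 mm from the tab's free end; 36.5 mm above the bench when shut. The tab is 22 mm wide (y), 8 mm thick and stands out 30 mm from the middle of the lid's front edge; pinched across its width, it turns between the fingers as the lid swings
- reject_tray: open steel tray, loose (0.4 kg), 110 by 110 mm, 24 mm high, walls and floor about 3 mm. Origin: centre of the underside. (The blue analyser that stands on the bench to the right, between the arm and this tray, is 262 mm high: pass over it)
- probe_stand: black block 56 by 56 by 50 mm high, fixed, with a vertical square hole 16 mm wide and 46 mm deep in the middle of its top, in which the probe stands. Origin: centre of the underside
- probe: hand probe standing upright in its stand: round grey handle 18 mm in diameter and 56 mm long, below it a round black guard 32 mm in diameter and 4 mm thick that rests on the stand, below that a steel rod 8 mm in diameter that ends in a pointed tip 38 mm below the guard's underside. Origin: centre of the guard's underside (50 mm above the bench when in its stand); z points up the handle. 50 g
- steel_1: small steel adapter: hexagon foot 16 mm wide and 12 mm high, round stem 10 mm in diameter above it, 22 mm high in all; stands stem up in some cell of the case at the start. Origin: centre of its underside
- steel_2: small steel adapter: hexagon foot 16 mm wide and 12 mm high, round stem 10 mm in diameter above it, 22 mm high in all; stands stem up in some cell of the case at the start. Origin: centre of its underside
- brass_1: large brass adapter: hexagon foot 22 mm wide and 12 mm high, round stem 13.6 mm in diameter above it, 24 mm high in all; stands stem up in some cell of the case at the start. Origin: centre of its underside
- brass_2: large brass adapter: hexagon foot 22 mm wide and 12 mm high, round stem 13.6 mm in diameter above it, 24 mm high in all; stands stem up in some cell of the case at the start. Origin: centre of its underside
- brass_3: large brass adapter: hexagon foot 22 mm wide and 12 mm high, round stem 13.6 mm in diameter above it, 24 mm high in all; stands stem up in some cell of the case at the start; may be absent. Origin: centre of its underside
- brass_4: large brass adapter: hexagon foot 22 mm wide and 12 mm high, round stem 13.6 mm in diameter above it, 24 mm high in all; stands stem up in some cell of the case at the start; may be absent. Origin: centre of its underside
- steel_3: small steel adapter: hexagon foot 16 mm wide and 12 mm high, round stem 10 mm in diameter above it, 22 mm high in all; stands stem up in some cell of the case at the start; may be absent. Origin: centre of its underside
- steel_4: small steel adapter: hexagon foot 16 mm wide and 12 mm high, round stem 10 mm in diameter above it, 22 mm high in all; stands stem up in some cell of the case at the start; may be absent. Origin: centre of its underside
- stud_L1 (a joint): contact stud of the cell in the left (+y) column, first row (nearest the tab): steel disc 12 mm in diameter on the ledge beside the cell, at x = -67.5, y = 95.5 mm in the case's frame, its top 24 mm above the bench when up, 8 mm above the ledge. Value: how far it is pressed down, m: 0 = up (start), 0.004 = fully down; takes 1.2 N, stays down
- stud_L2 (a joint): contact stud of the cell in the left (+y) column, second row: steel disc 12 mm in diameter on the ledge beside the cell, at x = -22.5, y = 95.5 mm in the case's frame, its top 24 mm above the bench when up, 8 mm above the ledge. Value: how far it is pressed down, m: 0 = up (start), 0.004 = fully down; takes 1.2 N, stays down
- stud_L3 (a joint): contact stud of the cell in the left (+y) column, third row: steel disc 12 mm in diameter on the ledge beside the cell, at x = 22.5, y = 95.5 mm in the case's frame, its top 24 mm above the bench when up, 8 mm above the ledge. Value: how far it is pressed down, m: 0 = up (start), 0.004 = fully down; takes 1.2 N, stays down
- stud_L4 (a joint): contact stud of the cell in the left (+y) column, last row (nearest the hinge): steel disc 12 mm in diameter on the ledge beside the cell, at x = 67.5, y = 95.5 mm in the case's frame, its top 24 mm above the bench when up, 8 mm above the ledge. Value: how far it is pressed down, m: 0 = up (start), 0.004 = fully down; takes 1.2 N, stays down
- stud_R1 (a joint): contact stud of the cell in the right (-y) column, first row (nearest the tab): steel disc 12 mm in diameter on the ledge beside the cell, at x = -67.5, y = -95.5 mm in the case's frame, its top 24 mm above the bench when up, 8 mm above the ledge. Value: how far it is pressed down, m: 0 = up (start), 0.004 = fully down; takes 1.2 N, stays down
- stud_R2 (a joint): contact stud of the cell in the right (-y) column, second row: steel disc 12 mm in diameter on the ledge beside the cell, at x = -22.5, y = -95.5 mm in the case's frame, its top 24 mm above the bench when up, 8 mm above the ledge. Value: how far it is pressed down, m: 0 = up (start), 0.004 = fully down; takes 1.2 N, stays down
- stud_R3 (a joint): contact stud of the cell in the right (-y) column, third row: steel disc 12 mm in diameter on the ledge beside the cell, at x = 22.5, y = -95.5 mm in the case's frame, its top 24 mm above the bench when up, 8 mm above the ledge. Value: how far it is pressed down, m: 0 = up (start), 0.004 = fully down; takes 1.2 N, stays down
- stud_R4 (a joint): contact stud of the cell in the right (-y) column, last row (nearest the hinge): steel disc 12 mm in diameter on the ledge beside the cell, at x = 67.5, y = -95.5 mm in the case's frame, its top 24 mm above the bench when up, 8 mm above the ledge. Value: how far it is pressed down, m: 0 = up (start), 0.004 = fully down; takes 1.2 N, stays down
- spare_gauge: spare pressure gauge that stands or lies on the bench and is none of the job's business; leave it where it is. Origin: centre of the underside
- tweezers: pair of tweezers that stands or lies on the bench and is none of the job's business; leave it where it is. Origin: centre of the underside

How it is judged (in metres and radians):
On the way, in this order (a step that is already met when the one before it is completed fails the run):
1. the lid is open (over 1.5 rad) (value of joint lid above 1.5 rad), for 0.2 s.
2. every wrongly packed fitting lies in the reject tray (x of brass_3 in the frame of reject_tray between -0.052 and 0.052 m and y of brass_3 in the frame of reject_tray between -0.052 and 0.052 m and z of each of brass_3, brass_4, steel_3, steel_4 in the frame of reject_tray below 0.025 m and linear speed of each of brass_3, brass_4, steel_3, steel_4 below 0.05 m/s and x of brass_4 in the frame of reject_tray between -0.052 and 0.052 m and y of brass_4 in the frame of reject_tray between -0.052 and 0.052 m and x of steel_3 in the frame of reject_tray between -0.052 and 0.052 m and y of steel_3 in the frame of reject_tray between -0.052 and 0.052 m and x of steel_4 in the frame of reject_tray between -0.052 and 0.052 m and y of steel_4 in the frame of reject_tray between -0.052 and 0.052 m), for 0.2 s.
3. the probe has been lifted out of its stand (z of probe in the frame of probe_stand above 0.085 m), for 0.1 s.
4. the stud of every empty cell is down (over 3 mm of 4) and that of every filled cell is up (under 1 mm) (((x of steel_1 in the frame of case between -0.09 and -0.045 m and value of joint stud_L1 below 0.001 m) or (x of steel_2 in the frame of case between -0.09 and -0.045 m and value of joint stud_L1 below 0.001 m) or (value of joint stud_L1 above 0.003 m and (x of steel_1 in the frame of case above -0.045 m or x of steel_1 in the frame of case below -0.09 m) and (x of steel_2 in the frame of case above -0.045 m or x of steel_2 in the frame of case below -0.09 m))) and ((x of steel_1 in the frame of case between -0.045 and 0 m and value of joint stud_L2 below 0.001 m) or (x of steel_2 in the frame of case between -0.045 and 0 m and value of joint stud_L2 below 0.001 m) or (value of joint stud_L2 above 0.003 m and (x of steel_1 in the frame of case above 0 m or x of steel_1 in the frame of case below -0.045 m) and (x of steel_2 in the frame of case above 0 m or x of steel_2 in the frame of case below -0.045 m))) and ((x of steel_1 in the frame of case between 0 and 0.045 m and value of joint stud_L3 below 0.001 m) or (x of steel_2 in the frame of case between 0 and 0.045 m and value of joint stud_L3 below 0.001 m) or (value of joint stud_L3 above 0.003 m and (x of steel_1 in the frame of case above 0.045 m or x of steel_1 in the frame of case below 0 m) and (x of steel_2 in the frame of case above 0.045 m or x of steel_2 in the frame of case below 0 m))) and ((x of steel_1 in the frame of case between 0.045 and 0.09 m and value of joint stud_L4 below 0.001 m) or (x of steel_2 in the frame of case between 0.045 and 0.09 m and value of joint stud_L4 below 0.001 m) or (value of joint stud_L4 above 0.003 m and (x of steel_1 in the frame of case above 0.09 m or x of steel_1 in the frame of case below 0.045 m) and (x of steel_2 in the frame of case above 0.09 m or x of steel_2 in the frame of case below 0.045 m))) and ((x of brass_1 in the frame of case between -0.09 and -0.045 m and value of joint stud_R1 below 0.001 m) or (x of brass_2 in the frame of case between -0.09 and -0.045 m and value of joint stud_R1 below 0.001 m) or (value of joint stud_R1 above 0.003 m and (x of brass_1 in the frame of case above -0.045 m or x of brass_1 in the frame of case below -0.09 m) and (x of brass_2 in the frame of case above -0.045 m or x of brass_2 in the frame of case below -0.09 m))) and ((x of brass_1 in the frame of case between -0.045 and 0 m and value of joint stud_R2 below 0.001 m) or (x of brass_2 in the frame of case between -0.045 and 0 m and value of joint stud_R2 below 0.001 m) or (value of joint stud_R2 above 0.003 m and (x of brass_1 in the frame of case above 0 m or x of brass_1 in the frame of case below -0.045 m) and (x of brass_2 in the frame of case above 0 m or x of brass_2 in the frame of case below -0.045 m))) and ((x of brass_1 in the frame of case between 0 and 0.045 m and value of joint stud_R3 below 0.001 m) or (x of brass_2 in the frame of case between 0 and 0.045 m and value of joint stud_R3 below 0.001 m) or (value of joint stud_R3 above 0.003 m and (x of brass_1 in the frame of case above 0.045 m or x of brass_1 in the frame of case below 0 m) and (x of brass_2 in the frame of case above 0.045 m or x of brass_2 in the frame of case below 0 m))) and ((x of brass_1 in the frame of case between 0.045 and 0.09 m and value of joint stud_R4 below 0.001 m) or (x of brass_2 in the frame of case between 0.045 and 0.09 m and value of joint stud_R4 below 0.001 m) or (value of joint stud_R4 above 0.003 m and (x of brass_1 in the frame of case above 0.09 m or x of brass_1 in the frame of case below 0.045 m) and (x of brass_2 in the frame of case above 0.09 m or x of brass_2 in the frame of case below 0.045 m)))), for 0.2 s.
At the end, for the whole second after the job is handed in: Wrong fittings at rest in the tray; right ones within 25 mm of where they stood; studs of empty cells over 3 mm down, of filled cells under 1 mm; probe in its stand, guard within 4 mm of seated, 12 mm of centre, 0.15 rad of upright; lid under 0.08 rad (all of step 2 and all of step 4 and distance of each of steel_1, steel_2, brass_1, brass_2 from where it was at the start of the episode below 0.025 m and horizontal distance between probe and probe_stand below 0.012 m and z of probe in the frame of probe_stand below 0.054 m and angle between probe's own z axis and vertical below 0.15 rad and value of joint lid below 0.08 rad and linear speed of probe below 0.03 m/s); the robot touches nothing.
It fails at once if a finger presses a stud (over 1 N) (contact force between the fingers and stud_L1 above 1 N or contact force between the fingers and stud_L2 above 1 N or contact force between the fingers and stud_L3 above 1 N or contact force between the fingers and stud_L4 above 1 N or contact force between the fingers and stud_R1 above 1 N or contact force between the fingers and stud_R2 above 1 N or contact force between the fingers and stud_R3 above 1 N or contact force between the fingers and stud_R4 above 1 N).
It fails at once if a bystander is moved by more than 40 mm (distance of any of spare_gauge, tweezers from where it was at the start of the episode above 0.04 m).
Of brass_3, brass_4, steel_3, steel_4 only 2 to 4 are there at a start; the rules pass over those that are not, and their reading is None.
At some moment in a run one of reject_tray may be knocked a few centimetres aside while the robot is not near it.
It also fails if it takes over 210 s, if anything falls off the work surface, if the arm or the gripper's body presses on something with over 40 N, if the wrist force passes 120 N, or if a joint passes its speed limit or range.

## Working session

There is one attempt and no reset: what is moved stays moved. The work goes in short steps, Python scripts to look and compute and a shell command to move; the robot and the scene stay as the last step left them, time stands still between calls to the robot, and variables do not carry over. Pictures are saved under pics/ and viewed, and the job is handed in when it is done.

```bash
mkdir -p pics; cat > h.py <<'E'
import numpy as np, cv2
from workcell import ctrl, imaging
from scipy.spatial.transform import Rotation as R
def rot(c):
    r=np.array(c["rotation"],float)
    return r.reshape(3,3) if r.size==9 else R.from_rotvec(r).as_matrix()
def shot(n,f=None):
    c=imaging.get_image(n); p=np.array(c["pixels"])
    if f: cv2.imwrite("pics/"+f,p)
    return c
def KD(c):
    h=np.array(c["pixels"]).shape[0]; f=h/2/np.tan(np.radians(c["fov_y"])/2)
    return np.array([[f,0,c["cx"]],[0,f,c["cy"]],[0,0,1]]),np.array([c["k1"],0,0,0,0.])
def px2w(c,uv,z):
    K,D=KD(c); u=cv2.undistortPoints(np.array(uv,float).reshape(-1,1,2),K,D).reshape(-1,2)
    d=np.c_[u[:,0],-u[:,1],-np.ones(len(u))]@rot(c).T; o=np.array(c["xyz"],float)
    return o+d*((np.asarray(z)-o[2])/d[:,2])[:,None]
def w2px(c,P):
    K,D=KD(c); q=(np.array(P,float).reshape(-1,3)-np.array(c["xyz"]))@rot(c)
    return cv2.projectPoints(q*[1,-1,-1],np.zeros(3),np.zeros(3),K,D)[0].reshape(-1,2)
def crop(c,x0,y0,x1,y1,k,f):
    p=np.array(c["pixels"])[y0:y1,x0:x1]; cv2.imwrite("pics/"+f,cv2.resize(p,None,fx=k,fy=k,interpolation=cv2.INTER_CUBIC))
E
python3 - <<'E'
from h import *
for n in("side","top","wrist"):
    c=shot(n,n+"0.png"); print(n,{k:v for k,v in c.items() if k!="pixels"})
print(ctrl.get_obs())
E
```

```text
side {'fov_y': 46.225013301484445, 'cx': 261.78897330138057, 'cy': 191.02501885172302, 'k1': 0.017707481046190625, 'xyz': array([ 444.93169228, -872.17708293,  648.24582726]), 'rotation': array([ 0.90505834, -0.04293531, -0.12480755])}
top {'fov_y': 47.05069161300833, 'cx': 250.68892377598465, 'cy': 193.58878889657197, 'k1': -0.15072603922469185, 'xyz': array([ 426.71748554, -180.8583423 , 1059.25545421]), 'rotation': array([ 0.08016366, -0.06785149, -1.59642745])}
wrist {'fov_y': 70.52657128002014, 'cx': 252.84169682266196, 'cy': 190.27788695834815, 'k1': -0.06215601532264817, 'xyz': array([ 312.56353855, -547.21464929,  384.27732267]), 'rotation': array([-0.25012493,  0.16850223, -1.16605397])}
{'t': 0.15, 'qpos': array([-1.19301755e+00,  4.23680939e-01,  1.63053205e+00, -2.38301071e-05,
        1.08857366e+00, -1.90040457e-02]), 'qvel': array([-0.00017894, -0.00127931, -0.00380542, -0.00022589,  0.00105851,
       -0.00066422]), 'joint_torque': array([ 1.66799696e-04, -5.44981134e+01, -2.73920399e+01,  6.43608836e-02,
        2.04699539e-02, -7.94281573e-05]), 'ee_pos': array([ 241.3855736 , -576.02601994,  222.06357998]), 'orientation': array([-3.07881841e+00, -6.18970729e-01,  3.67128940e-04]), 'ft_force': array([-0.15667667, -0.12594404,  0.81287234]), 'moment': array([-0.03280047,  0.01451439, -0.01033811]), 'width': 87.93567393947343}
```

View pics/top0.png

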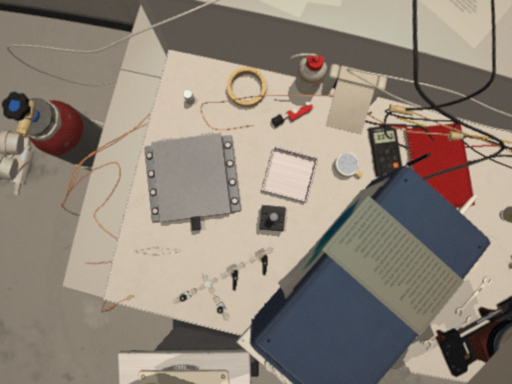

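View pics/side0.png

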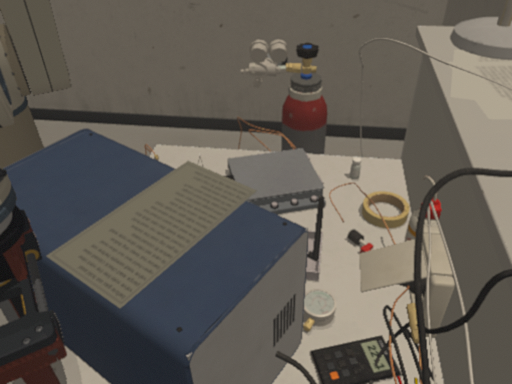

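View pics/wrist0.png

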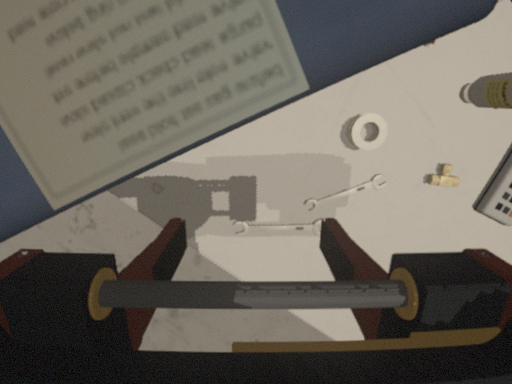

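```bash
python3 - <<'E'
from h import *
c=shot("top"); crop(c,135,120,255,240,5,"t1.png"); crop(c,250,130,370,240,6,"t2.png")
E
```

```text
(no output)
```

View pics/t1.png

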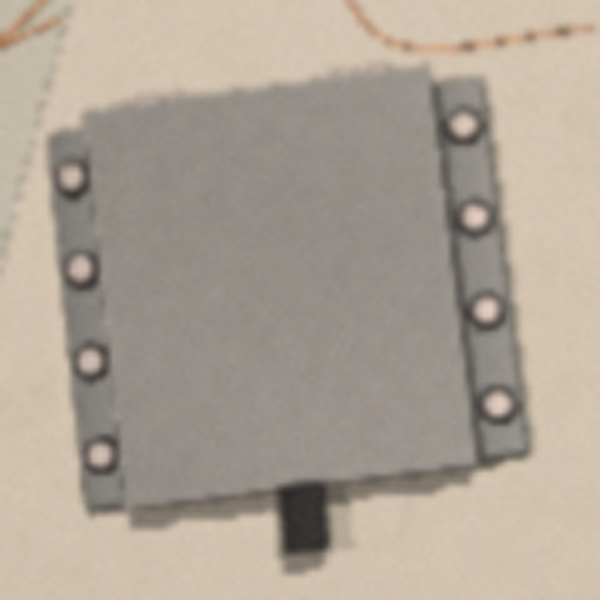

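View pics/t2.png

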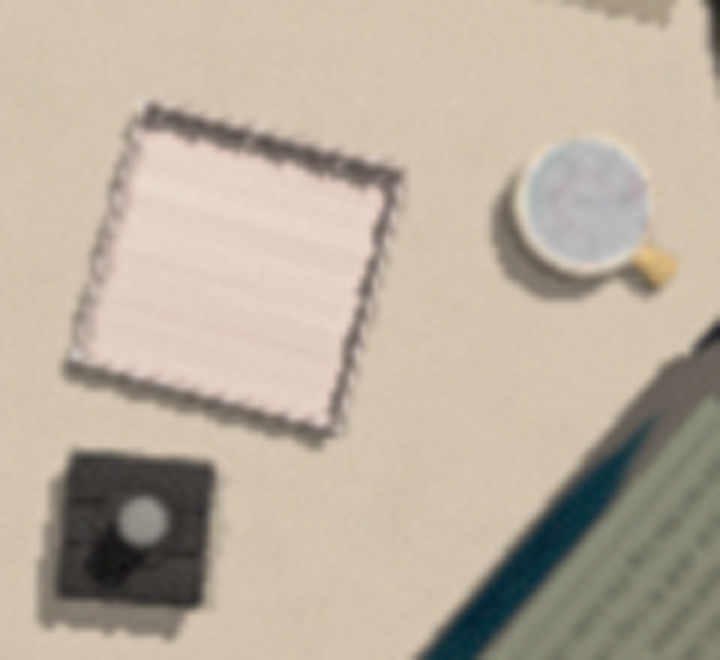

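```bash
python3 - <<'E'
from h import *
import json
c=shot("top")
m=lambda P,x,y,k:(np.array(P)+.5)/k-.5+[x,y]
S=m([(71,177),(81,269),(91,361),(100,454),(463,125),(475,217),(487,310),(498,404)],135,120,5)
W=px2w(c,S,np.full(8,24.))[:,:2]
X=np.array([(x,y) for y in(95.5,-95.5) for x in(67.5,22.5,-22.5,-67.5)])
def fit(X,W):
    a=X-X.mean(0);b=W-W.mean(0)
    th=np.arctan2((a[:,0]*b[:,1]-a[:,1]*b[:,0]).sum(),(a*b).sum())
    Rm=np.array([[np.cos(th),-np.sin(th)],[np.sin(th),np.cos(th)]]); t=W.mean(0)-Rm@X.mean(0)
    return t,th,np.linalg.norm(W-(X@Rm.T+t),axis=1), np.sqrt((b**2).sum()/(a**2).sum())
print("case",fit(X,W))
t,th=fit(X,W)[:2]
Rm=np.array([[np.cos(th),-np.sin(th)],[np.sin(th),np.cos(th)]])
tab=t+Rm@[95.5-211,0];print("tab",tab)
print("tabend px",px2w(c,m([(305,552)],135,120,5),[40.]), t+Rm@[95.5-221,0])
st=m([(72,452),(215,465),(203,606),(57,598)],250,130,6)
w=px2w(c,st,np.full(4,50.));print("stand",w[:,:2],w.mean(0), np.linalg.norm(np.diff(w,axis=0),axis=1))
print("probe top",px2w(c,m([(143,521)],250,130,6),[110.]))
tr=m([(145,110),(400,175),(332,437),(72,365)],250,130,6)
w=px2w(c,tr,np.full(4,24.));print("tray",w[:,:2],w.mean(0), np.linalg.norm(np.diff(w,axis=0),axis=1))
print("gauge",px2w(c,m([(585,205)],250,130,6),[30.]))
print("tcp ax",R.from_rotvec(ctrl.get_obs()["orientation"]).as_matrix())
print("analyser corners",px2w(c,[(251,342),(405,168),(489,243)],np.full(3,262.)))
E
```

```text
case (array([566.78447635, -33.33593126]), np.float64(0.10070967582185347), array([0.14758304, 0.44152988, 0.5752522 , 0.48271344, 0.52463999,
       0.22386177, 0.01302888, 0.33491226]), np.float64(0.9971783305851452))
tab [451.8697073  -44.94824603]
tabend px [[441.68777635 -44.49868415  40.        ]] [441.92037664 -45.95364125]
stand [[ 495.08935662 -198.51384543]
 [ 488.60881019 -253.00684219]
 [ 434.99428735 -246.68891683]
 [ 439.57625987 -191.22587069]] [ 464.56717851 -222.35886879   50.        ] [54.87699133 53.98549101 55.65198971]
probe top [[ 465.52997697 -222.21704253  110.        ]]
tray [[ 632.15702987 -231.93700956]
 [ 603.37255315 -332.42016293]
 [ 499.92357646 -301.24025145]
 [ 531.1138987  -199.95376848]] [ 566.64176454 -266.3877981    24.        ] [104.52468709 108.04572023 105.98012944]
gauge [[ 588.59122295 -404.70547669   30.        ]]
tcp ax [[ 9.22276852e-01  3.86529838e-01 -3.03564793e-04]
 [ 3.86529956e-01 -9.22276603e-01  6.77926463e-04]
 [-1.79319005e-05 -7.42572771e-04 -9.99999724e-01]]
analyser corners [[ 235.01022805 -169.10900097  262.        ]
 [ 541.73437754 -463.28606799  262.        ]
 [ 396.20067962 -621.64053469  262.        ]]
```

```bash
python3 -m pendant '[{"dp":[0,0,0.045],"turn":[0,0,0],"claw":0.0878},{"dp":[0,0,0.09],"turn":[0,0,0],"claw":0.06},{"dp":[0.018,0.045,0.1],"turn":[0,0,-0.1],"claw":0.05},{"dp":[0.036,0.09,0.1],"turn":[0,0,-0.2],"claw":0.05},{"dp":[0.054,0.135,0.1],"turn":[0,0,-0.296],"claw":0.05},{"dp":[0.071,0.18,0.1],"turn":[0,0,-0.296],"claw":0.05},{"dp":[0.088,0.225,0.1],"turn":[0,0,-0.296],"claw":0.05},{"dp":[0.105,0.27,0.1],"turn":[0,0,-0.296],"claw":0.05}]'
python3 -m pendant '[{"dp":[0.018,0.045,0],"turn":[0,0,0],"claw":0.05},{"dp":[0.036,0.09,0],"turn":[0,0,0],"claw":0.05},{"dp":[0.054,0.135,0],"turn":[0,0,0],"claw":0.05},{"dp":[0.072,0.18,0],"turn":[0,0,0],"claw":0.05},{"dp":[0.09,0.22,0],"turn":[0,0,0],"claw":0.05},{"dp":[0.103,0.261,-0.02],"turn":[0,0,0],"claw":0.05},{"dp":[0.103,0.261,-0.05],"turn":[0,0,0],"claw":0.05},{"dp":[0.103,0.261,-0.05],"turn":[0,0,0],"claw":0.05}]'
```

```text
t: 1.05
ee_pos: [346.7, -304.6, 322.8]
orientation: [3.137, 0.157, 0.001]
ft_force: [-0.2, 0.1, 0.9]
width: 50.4
t: 1.85
ee_pos: [447.3, -43.9, 269.7]
orientation: [-3.136, -0.163, 0.01]
ft_force: [-0.7, 0.3, -0.2]
width: 49.8
```

```bash
python3 - <<'E'
from h import *
c=shot("wrist","w1.png"); print(w2px(c,[[451.9,-44.9,36.5],[449.9,-45.1,40.5],[441.9,-46,40.5]])); print(ctrl.get_obs()["ee_pos"], ctrl.get_obs()["orientation"])
E
```

```text
[[253.55337677 161.17445774]
 [253.55139145 163.03714936]
 [253.5959298  168.44012345]]
[448.31646035 -44.86222539 271.55805728] [-3.13694149 -0.16030804  0.00627717]
```

View pics/w1.png

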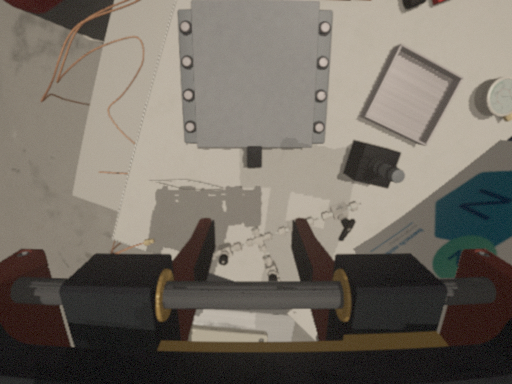

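```bash
python3 -m pendant '[{"dp":[0,0,-0.05],"turn":[0,0,0],"claw":0.045},{"dp":[0,0,-0.1],"turn":[0,0,0],"claw":0.045},{"dp":[0,0,-0.15],"turn":[0,0,0],"claw":0.045},{"dp":[0,0,-0.19],"turn":[0,0,0],"claw":0.045},{"dp":[0,0,-0.22],"turn":[0,0,0],"claw":0.045},{"dp":[0,0,-0.24],"turn":[0,0,0],"claw":0.045},{"dp":[0,0,-0.248],"turn":[0,0,0],"claw":0.045},{"dp":[0,0,-0.248],"turn":[0,0,0],"claw":0.045}]'
python3 -m pendant '[{"dp":[0,0,0],"turn":[0,0,0],"claw":0.01},{"dp":[0,0,0],"turn":[0,0,0],"claw":0.01},{"dp":[0,0,0],"turn":[0,0,0],"claw":0.01},{"dp":[0,0,0],"turn":[0,0,0],"claw":0.01}]'
python3 - <<'E'
from h import *
shot("wrist","w2.png")
# arc from commanded pos
th0=0;r=213;z0=3;
for a in np.radians([10,20,30,40,50,60,70,80,90,100,106]):
    u=r*(1-np.cos(a))+z0*-0+z0*np.sin(a)*1; # +x toward hinge
    # point rel hinge: (-r, +3) rotated
    x=-r*np.cos(a)+z0*np.sin(a); z=r*np.sin(a)+z0*np.cos(a)
    dx=x+r; dz=z-z0; print(round(np.degrees(a)),np.round([dx*.99493/1e3,dx*.1005/1e3,dz/1e3],3))
E
```

```text
t: 2.7
ee_pos: [450.0, -46.2, 24.8]
orientation: [-3.138, -0.156, 0.0]
ft_force: [0.3, 0.3, 0.1]
width: 45.1
t: 3.1
ee_pos: [450.3, -44.8, 25.6]
orientation: [-3.137, -0.157, -0.003]
ft_force: [0.0, 6.2, 5.9]
width: 21.0
10 [0.004 0.    0.037]
20 [0.014 0.001 0.073]
30 [0.03  0.003 0.106]
40 [0.051 0.005 0.136]
50 [0.078 0.008 0.162]
60 [0.109 0.011 0.183]
70 [0.142 0.014 0.198]
80 [0.178 0.018 0.207]
90 [0.215 0.022 0.21 ]
100 [0.252 0.025 0.206]
106 [0.273 0.028 0.201]
```

View pics/w2.png

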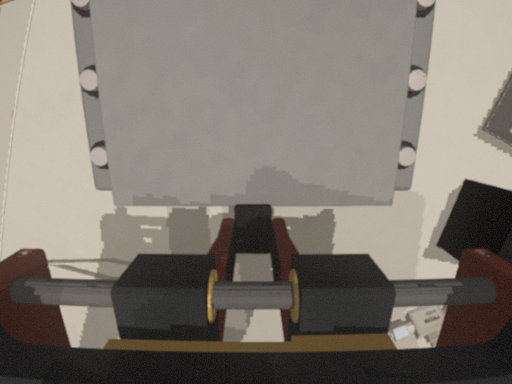

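```bash
python3 -m pendant '[{"dp":[0.001,0,0.018],"turn":[0,0,0],"claw":0.01},{"dp":[0.004,0,0.037],"turn":[0,0,0],"claw":0.01},{"dp":[0.008,0.001,0.055],"turn":[0,0,0],"claw":0.01},{"dp":[0.014,0.001,0.073],"turn":[0,0,0],"claw":0.01},{"dp":[0.021,0.002,0.09],"turn":[0,0,0],"claw":0.01},{"dp":[0.03,0.003,0.106],"turn":[0,0,0],"claw":0.01},{"dp":[0.04,0.004,0.122],"turn":[0,0,0],"claw":0.01},{"dp":[0.051,0.005,0.136],"turn":[0,0,0],"claw":0.01}]'
python3 -m pendant '[{"dp":[0.013,0.0015,0.014],"turn":[0,0,0],"claw":0.01},{"dp":[0.027,0.003,0.026],"turn":[0,0,0],"claw":0.01},{"dp":[0.042,0.0045,0.037],"turn":[0,0,0],"claw":0.01},{"dp":[0.058,0.006,0.047],"turn":[0,0,0],"claw":0.01},{"dp":[0.074,0.0075,0.055],"turn":[0,0,0],"claw":0.01},{"dp":[0.091,0.009,0.062],"turn":[0,0,0],"claw":0.01}]'
python3 - <<'E'
from h import *
shot("side","s3.png");shot("top","t3.png")
E
```

```text
t: 3.95
ee_pos: [500.4, -39.7, 161.6]
orientation: [-3.137, -0.158, 0.0]
ft_force: [3.0, 4.0, -5.6]
width: 21.7
t: 4.55
ee_pos: [590.7, -30.7, 223.1]
orientation: [-3.137, -0.158, 0.004]
ft_force: [-0.7, 2.6, -3.8]
width: 22.1
```

View pics/s3.png

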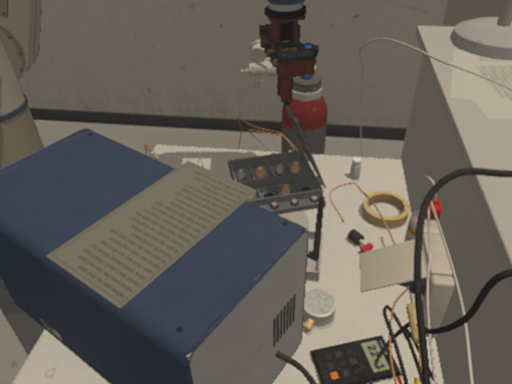

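```bash
python3 -m pendant '[{"dp":[0.018,0.002,0.005],"turn":[0,0,0],"claw":0.01},{"dp":[0.036,0.004,0.009],"turn":[0,0,0],"claw":0.01},{"dp":[0.055,0.006,0.011],"turn":[0,0,0],"claw":0.01},{"dp":[0.073,0.008,0.012],"turn":[0,0,0],"claw":0.01},{"dp":[0.092,0.01,0.011],"turn":[0,0,0],"claw":0.01},{"dp":[0.11,0.011,0.008],"turn":[0,0,0],"claw":0.01},{"dp":[0.131,0.014,0.003],"turn":[0,0,0],"claw":0.01},{"dp":[0.131,0.014,0.003],"turn":[0,0,0],"claw":0.01}]'
python3 -m pendant '[{"dp":[0,0,0],"turn":[0,0,0],"claw":0.05},{"dp":[0,0,0],"turn":[0,0,0],"claw":0.05},{"dp":[0,0,0],"turn":[0,0,0],"claw":0.05},{"dp":[0,0,0.04],"turn":[0,0,0],"claw":0.05},{"dp":[-0.01,0,0.08],"turn":[0,0,0],"claw":0.05},{"dp":[-0.05,0,0.1],"turn":[0,0,0],"claw":0.05},{"dp":[-0.1,0,0.1],"turn":[0,0,0],"claw":0.05},{"dp":[-0.15,0,0.1],"turn":[0,0,0],"claw":0.05}]'
python3 -m pendant '[{"dp":[-0.05,0,0],"turn":[0,0,0],"claw":0.05},{"dp":[-0.1,0,0],"turn":[0,0,0],"claw":0.05},{"dp":[-0.15,0,0],"turn":[0,0,0],"claw":0.05},{"dp":[-0.15,0,0],"turn":[0,0,0],"claw":0.05}]'
python3 - <<'E'
from h import *
c=shot("wrist","w4.png");c=shot("top","t4.png");crop(c,135,110,255,240,5,"t4c.png");shot("side","s4.png")
E
```

```text
t: 5.45
ee_pos: [725.2, -17.2, 227.1]
orientation: [3.137, 0.159, 0.008]
ft_force: [2.3, 0.2, 7.8]
width: 21.5
t: 6.25
ee_pos: [570.7, -17.6, 326.0]
orientation: [3.137, 0.158, 0.002]
ft_force: [0.4, -0.2, 0.3]
width: 49.9
t: 6.65
ee_pos: [416.1, -17.3, 324.8]
orientation: [-3.137, -0.158, 0.006]
ft_force: [0.4, 0.1, 0.4]
width: 50.1
```

View pics/w4.png

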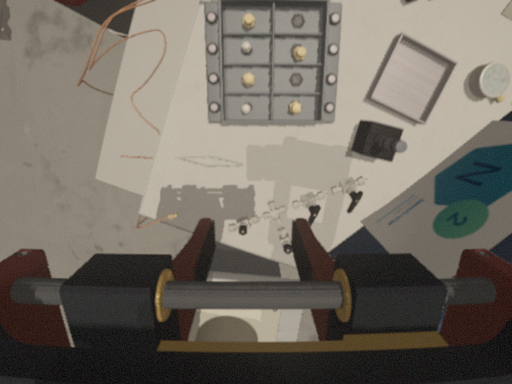

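View pics/t4.png

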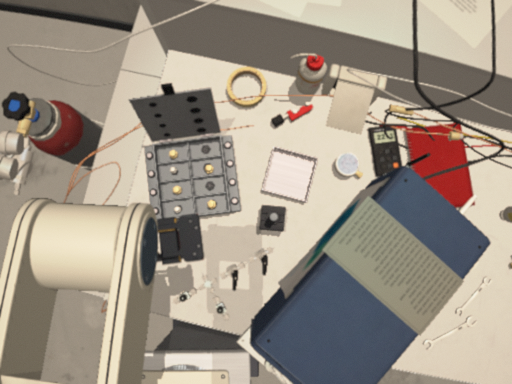

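View pics/s4.png

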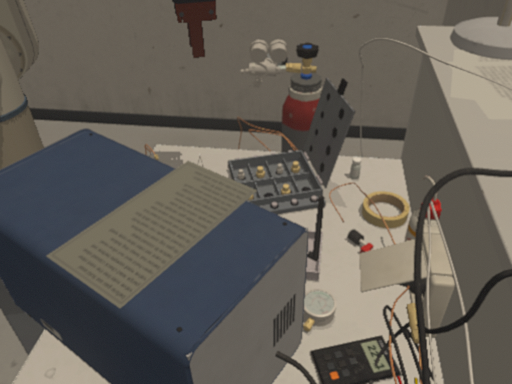

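```bash
python3 - <<'E'
from h import *
p=cv2.imread("pics/w4.png")[0:130,195:350]; cv2.imwrite("pics/w4c.png",cv2.resize(p,None,fx=5,fy=4.5*1.111,interpolation=cv2.INTER_CUBIC))
E
```

```text
(no output)
```

View pics/w4c.png

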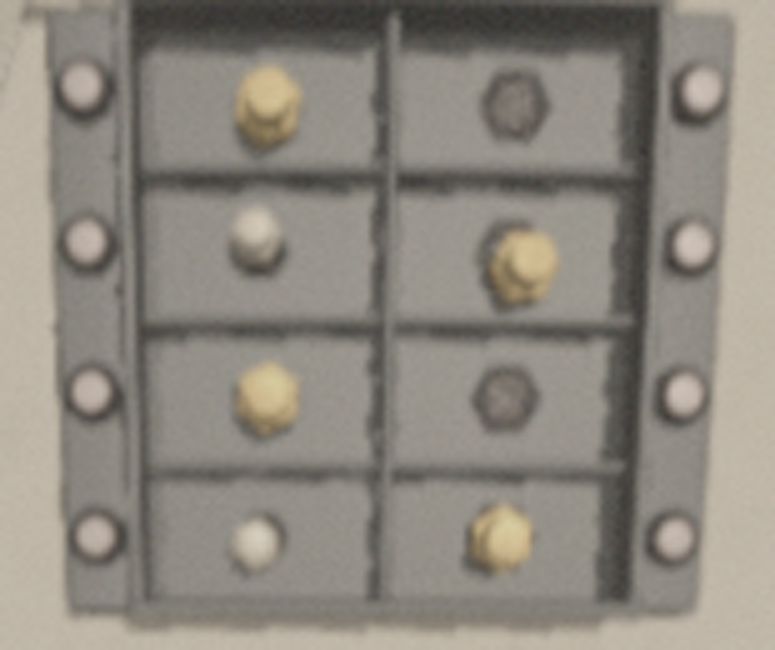

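View pics/t4c.png

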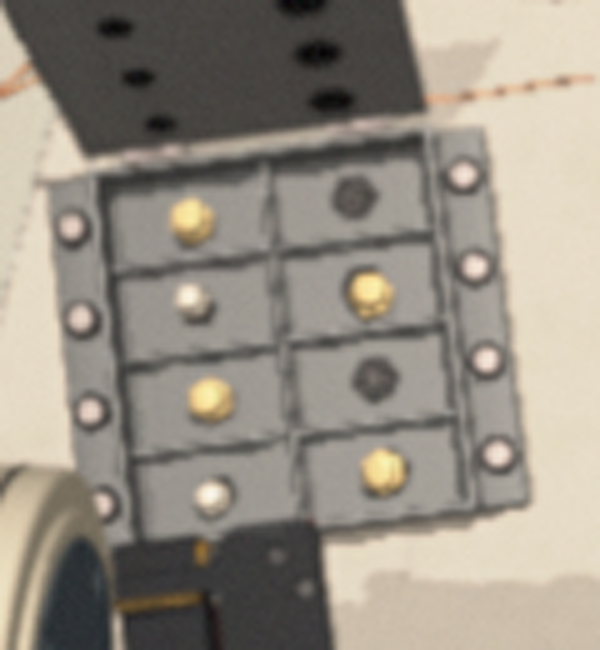

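```bash
cat >> h.py <<'E'
CASE=np.array([566.8,-33.3]); TH=0.1007
RC=np.array([[np.cos(TH),-np.sin(TH)],[np.sin(TH),np.cos(TH)]])
def c2w(p): return CASE+RC@np.array(p,float)
def w2c(p): return RC.T@(np.array(p,float)[:2]-CASE)
E
python3 - <<'E'
from h import *
c=shot("top"); m=lambda P,x,y,k:(np.array(P)+.5)/k-.5+[x,y]
W=px2w(c,m([(190,217),(209,397)],135,110,5),np.full(2,27.));print(W,[w2c(w) for w in W])
c=shot("wrist")
W=px2w(c,m([(268,94),(268,387)],195,0,5),np.full(2,27.));print(W,[w2c(w) for w in W])
S=m([(84,85),(88,242),(92,393),(97,537),(700,90),(692,245),(684,395),(673,538)],195,0,5)
print([w2c(w).round(1) for w in px2w(c,S,np.full(8,24.))])
E
```

```text
[[626.52576443   9.90734201  27.        ]
 [539.73598634   1.4229623   27.        ]] [array([63.76682554, 36.98423043]), array([-23.43621264,  37.26779955])]
[[638.19515237  10.27409305  27.        ]
 [553.01297165   2.02403584  27.        ]] [array([75.41396625, 36.17600118]), array([-10.16606217,  36.53109413])]
[array([79.3, 92.9]), array([33.9, 93. ]), array([-11.4,  93.2]), array([-56.3,  93.1]), array([ 78.9, -97.4]), array([ 33.8, -97.5]), array([-11.4, -97.7]), array([-56.2, -97.1])]
```

```bash
python3 - <<'E'
from h import *
c=shot("wrist"); crop(c,195,0,350,130,5,"w5c.png"); print(ctrl.get_obs()["ee_pos"],c["xyz"])
c=shot("side"); crop(c,220,145,330,220,7,"s5c.png")
P=[[x,y,24] for y in(95.5,-95.5) for x in(67.5,22.5,-22.5,-67.5)]
u=w2px(c,[np.r_[c2w(p[:2]),24] for p in P]);print(((u-[220,145]+.5)*7-.5).round(0))
E
```

```text
[423.84364292 -17.49492337 325.71932074] [500.41445613 -10.43875283 488.29282845]
[[486.  48.]
 [365.  66.]
 [243.  83.]
 [118. 100.]
 [652. 371.]
 [514. 393.]
 [374. 416.]
 [232. 439.]]
```

View pics/w5c.png

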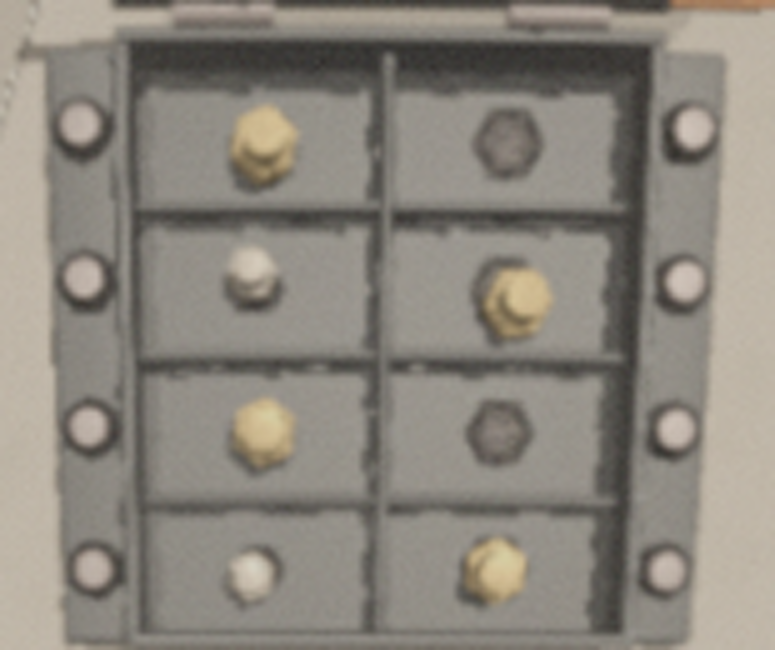

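View pics/s5c.png

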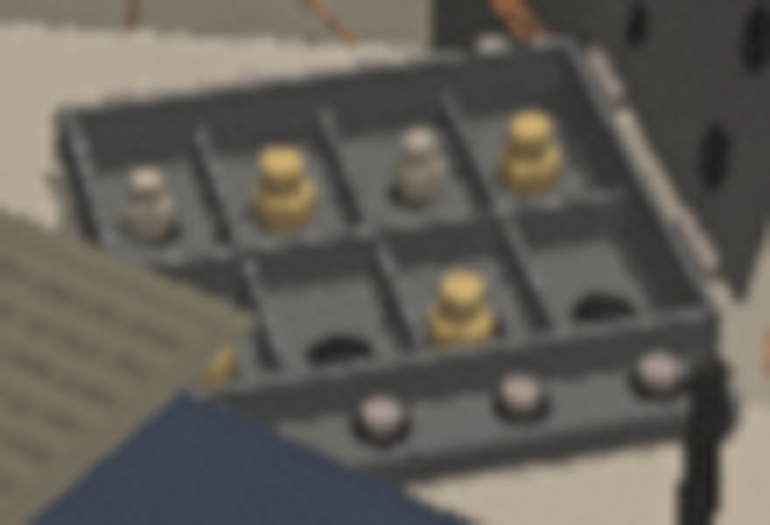

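```bash
python3 - <<'E'
from h import *
c=shot("wrist"); m=lambda P,x,y,k:(np.array(P)+.5)/k-.5+[x,y]
S=m([(82,123),(86,277),(90,427),(95,570),(693,129),(684,282),(675,430),(665,571)],195,0,5)
print([w2c(w).round(1) for w in px2w(c,S,np.full(8,24.))])
W=px2w(c,m([(265,132),(265,425)],195,0,5),np.full(2,27.));print([w2c(w).round(1) for w in W])
E
```

```text
[array([67.6, 93.9]), array([22.8, 94. ]), array([-22.5,  94.3]), array([-67.4,  94.2]), array([ 66.8, -95.3]), array([ 22. , -95.1]), array([-22.9, -95.1]), array([-67.4, -94.7])]
[array([63.8, 37.3]), array([-22.4,  37.7])]
```

```bash
python3 - <<'E'
from h import *
o=ctrl.get_obs(); print(o["qpos"].round(3),o["ee_pos"]); print(c2w([63.8,37.1]),c2w([-23,37.5]))
x=px2w(shot("top","t5.png"),[(167,88)],[240.]);print(w2c(x[0]))
E
```

```text
[-0.069 -0.008  1.932 -0.     1.218  1.401] [423.48979202 -17.44386566 325.4194947 ]
[626.54713253  10.02586012] [540.14664606   1.69783884]
[ 1.48102840e+02 -1.36673965e-01]
```

```bash
python3 -m pendant '[{"dp":[0.01,0,0],"turn":[0,0,0.13],"claw":0.038},{"dp":[0.02,0,0],"turn":[0,0,0.26],"claw":0.038},{"dp":[0.03,0,0],"turn":[0,0,0.39],"claw":0.038},{"dp":[0.04,0,0],"turn":[0,0,0.52],"claw":0.038},{"dp":[0.05,0,0],"turn":[0,0,0.65],"claw":0.038},{"dp":[0.06,0,0],"turn":[0,0,0.78],"claw":0.038},{"dp":[0.07,0,0],"turn":[0,0,0.91],"claw":0.038},{"dp":[0.08,0,0],"turn":[0,0,1.04],"claw":0.038}]'
python3 -m pendant '[{"dp":[0.01,0,0],"turn":[0,0,0.13],"claw":0.038},{"dp":[0.02,0,0],"turn":[0,0,0.26],"claw":0.038},{"dp":[0.03,0,0],"turn":[0,0,0.39],"claw":0.038},{"dp":[0.04,0,0],"turn":[0,0,0.52],"claw":0.038},{"dp":[0.05,0,0],"turn":[0,0,0.65],"claw":0.038},{"dp":[0.06,0,0],"turn":[0,0,0.78],"claw":0.038},{"dp":[0.07,0,0],"turn":[0,0,0.91],"claw":0.038},{"dp":[0.08,0,0],"turn":[0,0,1.04],"claw":0.038}]'
python3 -m pendant '[{"dp":[0.005,0.003,0],"turn":[0,0,0.13],"claw":0.038},{"dp":[0.01,0.006,0],"turn":[0,0,0.26],"claw":0.038},{"dp":[0.015,0.01,0],"turn":[0,0,0.39],"claw":0.038},{"dp":[0.02,0.014,0],"turn":[0,0,0.52],"claw":0.038},{"dp":[0.03,0.018,0],"turn":[0,0,0.65],"claw":0.038},{"dp":[0.036,0.022,0],"turn":[0,0,0.78],"claw":0.038},{"dp":[0.043,0.027,0],"turn":[0,0,0.91],"claw":0.038},{"dp":[0.043,0.0275,0],"turn":[0,0,1.06],"claw":0.038}]'
python3 - <<'E'
from h import *
o=ctrl.get_obs(); print(o["qpos"].round(3),o["ee_pos"],o["orientation"]); M=R.from_rotvec(o["orientation"]).as_matrix();print(M)
E
```

```text
t: 7.9
ee_pos: [503.4, -17.4, 325.2]
orientation: [-2.639, -1.703, 0.001]
ft_force: [-0.4, 0.3, 0.1]
width: 38.2
t: 8.7
ee_pos: [583.4, -17.4, 325.0]
orientation: [-1.444, -2.789, 0.001]
ft_force: [0.6, 0.8, -0.0]
width: 38.0
t: 9.5
ee_pos: [626.6, 10.6, 324.8]
orientation: [0.165, -3.137, -0.0]
ft_force: [-0.1, 0.0, -1.4]
width: 37.8
[-0.002  0.331  1.524  0.     1.287 -1.678] [626.60250248  10.62142509 324.81143568] [ 1.65367228e-01 -3.13652344e+00 -2.05024038e-04]
[[-9.94455708e-01 -1.05153834e-01 -7.18776565e-04]
 [-1.05153927e-01  9.94455953e-01  9.28371614e-05]
 [ 7.05029451e-04  1.67904623e-04 -9.99999737e-01]]
```

```bash
python3 -m pendant '[{"dp":[0,0,-0.05],"turn":[0,0,0],"claw":0.038},{"dp":[0,0,-0.1],"turn":[0,0,0],"claw":0.038},{"dp":[0,0,-0.15],"turn":[0,0,0],"claw":0.038},{"dp":[0,0,-0.2],"turn":[0,0,0],"claw":0.038},{"dp":[0,0,-0.24],"turn":[0,0,0],"claw":0.038},{"dp":[0,0,-0.27],"turn":[0,0,0],"claw":0.038},{"dp":[0,0,-0.29],"turn":[0,0,0],"claw":0.038},{"dp":[0,0,-0.29],"turn":[0,0,0],"claw":0.038}]'
python3 - <<'E'
from h import *
c=shot("side"); crop(c,210,90,340,220,5,"s6.png")
E
```

```text
t: 10.3
ee_pos: [623.3, 10.1, 31.8]
orientation: [0.156, -3.131, -0.001]
ft_force: [0.5, -0.5, 0.5]
width: 38.0
```

View pics/s6.png

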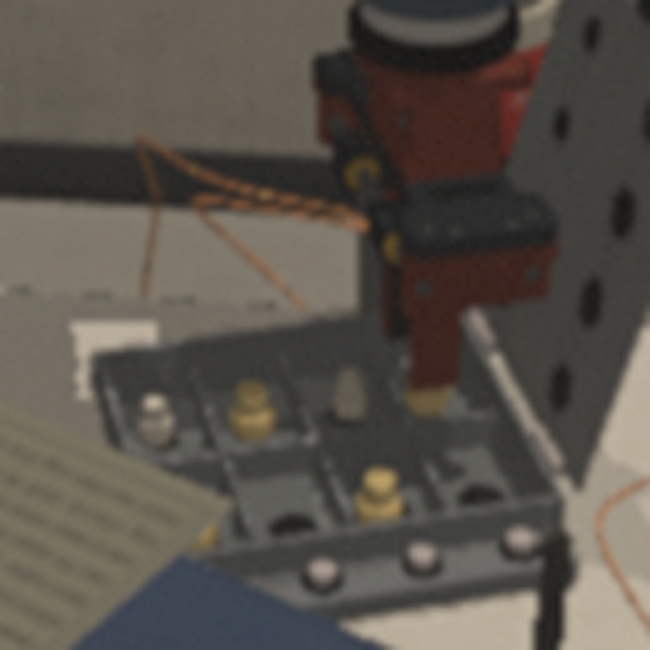

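```bash
python3 -m pendant '[{"dp":[0,0,-0.015],"turn":[0,0,0],"claw":0.038},{"dp":[0,0,-0.027],"turn":[0,0,0],"claw":0.038},{"dp":[0,0,-0.027],"turn":[0,0,0],"claw":0.038},{"dp":[0,0,-0.027],"turn":[0,0,0],"claw":0.005},{"dp":[0,0,-0.027],"turn":[0,0,0],"claw":0.005},{"dp":[0,0,-0.027],"turn":[0,0,0],"claw":0.005},{"dp":[0,0,-0.027],"turn":[0,0,0],"claw":0.005}]'
```

```text
t: 11.05
ee_pos: [626.0, 10.1, 9.3]
orientation: [-0.156, 3.137, -0.0]
ft_force: [-0.1, 0.5, 2.0]
width: 20.5
```

```bash
python3 -m pendant '[{"dp":[0,0,0.03],"turn":[0,0,0],"claw":0.005},{"dp":[0,0,0.06],"turn":[0,0,0],"claw":0.005},{"dp":[0,0,0.1],"turn":[0,0,0],"claw":0.005},{"dp":[-0.01,0,0.14],"turn":[0,0,0],"claw":0.005},{"dp":[-0.02,-0.03,0.16],"turn":[0,0,0],"claw":0.005},{"dp":[-0.03,-0.06,0.16],"turn":[0,0,0],"claw":0.005},{"dp":[-0.039,-0.1,0.16],"turn":[0,0,0],"claw":0.005},{"dp":[-0.039,-0.14,0.16],"turn":[0,0,0],"claw":0.005}]'
python3 - <<'E'
from h import *
c=shot("top","t7.png"); crop(c,250,130,370,240,6,"t7c.png"); crop(shot("side"),210,90,340,220,5,"s7.png")
E
```

```text
t: 11.85
ee_pos: [585.4, -130.8, 169.3]
orientation: [-0.157, 3.138, -0.0]
ft_force: [0.3, 0.2, -0.4]
width: 20.7
```

View pics/t7.png

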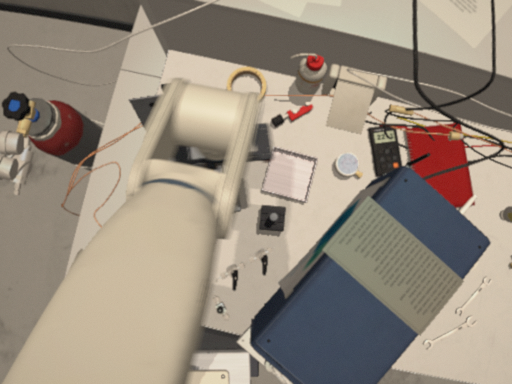

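View pics/s7.png

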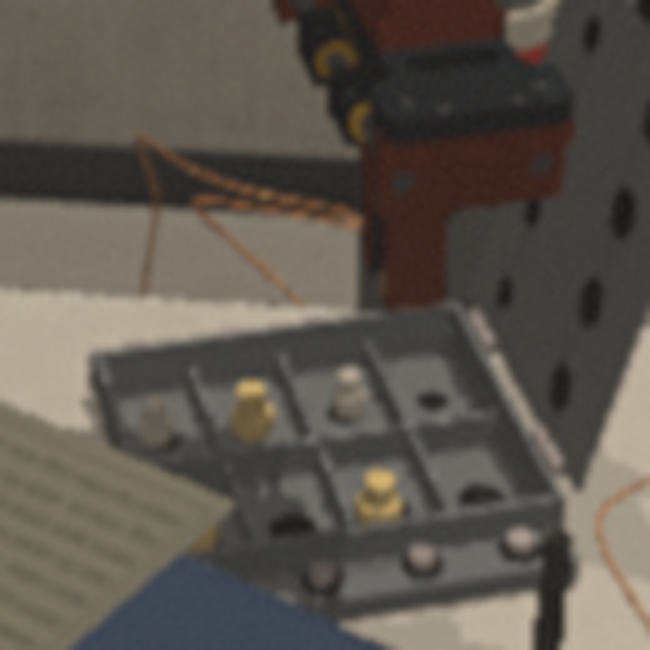

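```bash
python3 -m pendant '[{"dp":[0,-0.04,0],"turn":[0,0,0],"claw":0.005},{"dp":[0,-0.08,0],"turn":[0,0,0],"claw":0.005},{"dp":[0,-0.12,0],"turn":[0,0,0],"claw":0.005},{"dp":[0,-0.131,-0.03],"turn":[0,0,0],"claw":0.005},{"dp":[0,-0.131,-0.07],"turn":[0,0,0],"claw":0.005},{"dp":[0,-0.131,-0.11],"turn":[0,0,0],"claw":0.005},{"dp":[0,-0.131,-0.14],"turn":[0,0,0],"claw":0.005},{"dp":[0,-0.131,-0.15],"turn":[0,0,0],"claw":0.005}]'
python3 - <<'E'
from h import *
c=shot("top"); crop(c,250,130,370,240,6,"t8.png"); 
E
```

```text
t: 12.75
ee_pos: [584.6, -259.3, 15.4]
orientation: [0.156, -3.133, -0.004]
ft_force: [-0.1, 0.4, -1.4]
width: 20.4
```

View pics/t8.png

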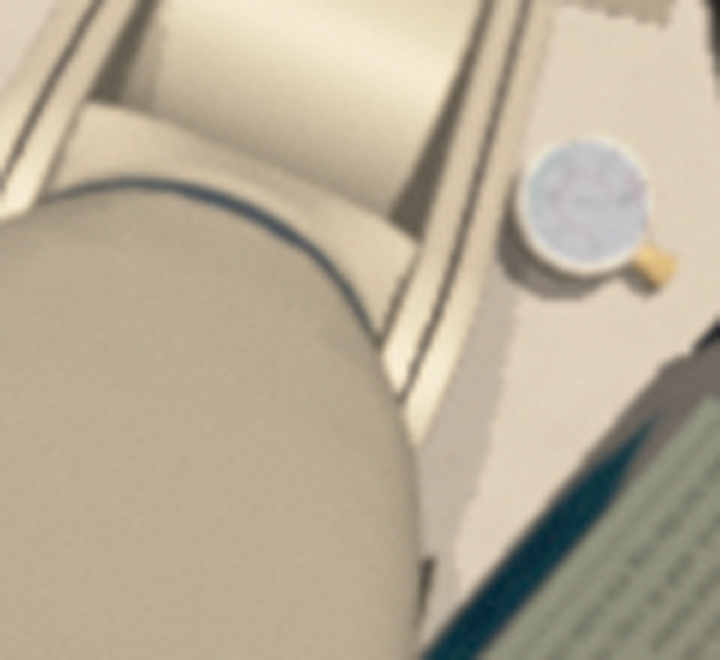

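Blocked view, as expected. Set down, release, and go to the L2 fitting.

```bash
python3 -m pendant '[{"dp":[0,0,-0.005],"turn":[0,0,0],"claw":0.005},{"dp":[0,0,-0.008],"turn":[0,0,0],"claw":0.005},{"dp":[0,0,-0.008],"turn":[0,0,0],"claw":0.038},{"dp":[0,0,-0.008],"turn":[0,0,0],"claw":0.038},{"dp":[0,0,-0.008],"turn":[0,0,0],"claw":0.038},{"dp":[0,0,0.02],"turn":[0,0,0],"claw":0.038},{"dp":[0,0,0.06],"turn":[0,0,0],"claw":0.038},{"dp":[0,0,0.11],"turn":[0,0,0],"claw":0.038}]'
python3 - <<'E'
from h import *
o=ctrl.get_obs();print(o["ee_pos"]); print(np.r_[c2w([-23,37.5])]-o["ee_pos"][:2])
E
```

```text
t: 13.6
ee_pos: [585.3, -260.4, 128.7]
orientation: [0.155, -3.135, -0.002]
ft_force: [0.4, 0.5, 0.6]
width: 37.7
[ 585.32025435 -260.37717329  128.68642556]
[-45.17360829 262.07501213]
```

```bash
python3 -m pendant '[{"dp":[0,0.02,0.03],"turn":[0,0,0],"claw":0.038},{"dp":[-0.01,0.06,0.04],"turn":[0,0,0],"claw":0.038},{"dp":[-0.02,0.1,0.04],"turn":[0,0,0],"claw":0.038},{"dp":[-0.03,0.14,0.04],"turn":[0,0,0],"claw":0.038},{"dp":[-0.04,0.18,0.04],"turn":[0,0,0],"claw":0.038},{"dp":[-0.046,0.22,0.04],"turn":[0,0,0],"claw":0.038},{"dp":[-0.046,0.262,0.04],"turn":[0,0,0],"claw":0.038},{"dp":[-0.046,0.262,0.04],"turn":[0,0,0],"claw":0.038}]'
python3 - <<'E'
from h import *
c=shot("top"); crop(c,250,130,370,240,6,"t9.png"); print(ctrl.get_obs()["ee_pos"])
E
```

```text
t: 14.4
ee_pos: [540.3, 4.9, 169.3]
orientation: [-0.162, 3.137, 0.001]
ft_force: [0.3, -0.2, 0.9]
width: 38.3
[540.59694285   3.01664355 169.28718554]
```

View pics/t9.png

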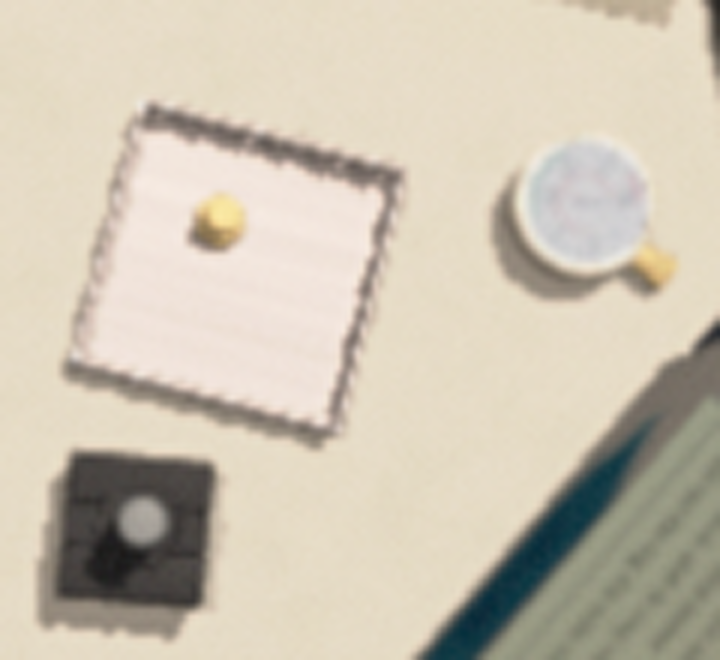

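```bash
python3 -m pendant '[{"dp":[0,0,-0.05],"turn":[0,0,0],"claw":0.038},{"dp":[0,0,-0.09],"turn":[0,0,0],"claw":0.038},{"dp":[0,0,-0.12],"turn":[0,0,0],"claw":0.038},{"dp":[0,0,-0.145],"turn":[0,0,0],"claw":0.038},{"dp":[0,0,-0.16],"turn":[0,0,0],"claw":0.038},{"dp":[0,0,-0.16],"turn":[0,0,0],"claw":0.038},{"dp":[0,0,-0.16],"turn":[0,0,0],"claw":0.005},{"dp":[0,0,-0.16],"turn":[0,0,0],"claw":0.005}]'
python3 -m pendant '[{"dp":[0,0,0],"turn":[0,0,0],"claw":0.005},{"dp":[0,0,0],"turn":[0,0,0],"claw":0.005},{"dp":[0,0,0.03],"turn":[0,0,0],"claw":0.005},{"dp":[0,0,0.07],"turn":[0,0,0],"claw":0.005},{"dp":[0,0,0.11],"turn":[0,0,0],"claw":0.005},{"dp":[0,0,0.16],"turn":[0,0,0],"claw":0.005}]'
```

```text
t: 15.25
ee_pos: [541.6, 0.8, 10.0]
orientation: [-0.155, 3.135, -0.0]
ft_force: [-0.0, 0.3, 0.0]
width: 25.5
t: 15.85
ee_pos: [539.4, 1.2, 169.6]
orientation: [0.156, -3.136, -0.0]
ft_force: [1.0, 0.1, -0.1]
width: 20.2
```

```bash
python3 -m pendant '[{"dp":[0.002,-0.04,0],"turn":[0,0,0],"claw":0.005},{"dp":[0.004,-0.08,0],"turn":[0,0,0],"claw":0.005},{"dp":[0.004,-0.12,0],"turn":[0,0,0],"claw":0.005},{"dp":[0.004,-0.16,0],"turn":[0,0,0],"claw":0.005},{"dp":[0.004,-0.2,0],"turn":[0,0,0],"claw":0.005},{"dp":[0.004,-0.24,0],"turn":[0,0,0],"claw":0.005},{"dp":[0.004,-0.272,0],"turn":[0,0,0],"claw":0.005},{"dp":[0.004,-0.272,-0.04],"turn":[0,0,0],"claw":0.005}]'
python3 -m pendant '[{"dp":[0,0,-0.04],"turn":[0,0,0],"claw":0.005},{"dp":[0,0,-0.08],"turn":[0,0,0],"claw":0.005},{"dp":[0,0,-0.105],"turn":[0,0,0],"claw":0.005},{"dp":[0,0,-0.117],"turn":[0,0,0],"claw":0.005},{"dp":[0,0,-0.118],"turn":[0,0,0],"claw":0.005},{"dp":[0,0,-0.118],"turn":[0,0,0],"claw":0.038},{"dp":[0,0,-0.118],"turn":[0,0,0],"claw":0.038},{"dp":[0,0,-0.118],"turn":[0,0,0],"claw":0.038}]'
python3 -m pendant '[{"dp":[0,0,0.03],"turn":[0,0,0],"claw":0.038},{"dp":[0,0,0.08],"turn":[0,0,0],"claw":0.038},{"dp":[0,0,0.13],"turn":[0,0,0],"claw":0.038},{"dp":[0,0,0.18],"turn":[0,0,0],"claw":0.038},{"dp":[0,0.05,0.2],"turn":[0,0,0],"claw":0.038},{"dp":[0,0.1,0.2],"turn":[0,0,0],"claw":0.038},{"dp":[0,0.15,0.2],"turn":[0,0,0],"claw":0.038},{"dp":[0,0.2,0.2],"turn":[0,0,0],"claw":0.038}]'
python3 - <<'E'
from h import *
c=shot("top","t10f.png"); crop(c,250,130,370,240,6,"t10.png"); print(ctrl.get_obs()["ee_pos"])
E
```

```text
t: 16.65
ee_pos: [548.4, -276.7, 133.5]
orientation: [-0.15, 3.127, -0.011]
ft_force: [1.2, 0.6, -0.7]
width: 20.7
t: 17.45
ee_pos: [545.4, -271.3, 12.0]
orientation: [-0.156, 3.136, -0.002]
ft_force: [-0.2, 0.3, -0.4]
width: 37.4
t: 18.25
ee_pos: [544.5, -72.9, 212.1]
orientation: [-0.154, 3.135, -0.001]
ft_force: [0.2, 0.2, -0.1]
width: 37.9
[543.89911361 -66.64629824 211.74059386]
```

View pics/t10.png

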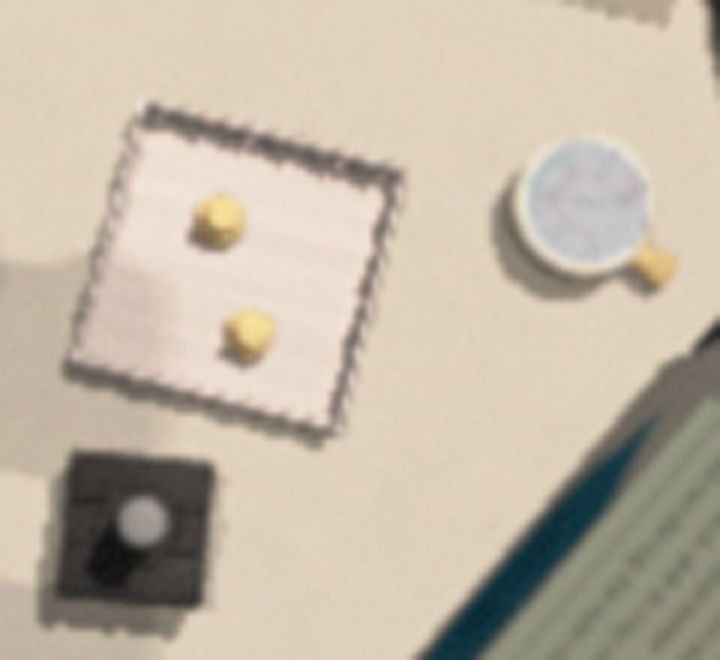

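```bash
python3 -m pendant '[{"dp":[-0.02,-0.04,0],"turn":[0,0,0],"claw":0.06},{"dp":[-0.04,-0.08,0],"turn":[0,0,0],"claw":0.06},{"dp":[-0.06,-0.12,0],"turn":[0,0,0],"claw":0.06},{"dp":[-0.079,-0.151,0],"turn":[0,0,0],"claw":0.06},{"dp":[-0.079,-0.151,-0.02],"turn":[0,0,0],"claw":0.06},{"dp":[-0.079,-0.151,-0.04],"turn":[0,0,0],"claw":0.06},{"dp":[-0.079,-0.151,-0.04],"turn":[0,0,0],"claw":0.06},{"dp":[-0.079,-0.151,-0.04],"turn":[0,0,0],"claw":0.06}]'
python3 - <<'E'
from h import *
c=shot("wrist","w11.png");print(ctrl.get_obs()["ee_pos"], w2px(c,[[465.1,-222.3,110],[465.1,-222.3,54],[464.6,-222.4,50]]),c["xyz"]); shot("side","s11.png")
E
```

```text
t: 19.1
ee_pos: [465.7, -225.5, 171.3]
orientation: [-0.156, 3.138, -0.0]
ft_force: [0.0, 0.0, -0.0]
width: 60.2
[ 466.10016994 -225.61913326  171.68037983] [[257.51408724 202.82446462]
 [256.66521532 185.91140409]
 [256.57171831 184.48680151]] [ 389.86717264 -233.74927102  333.54770773]
```

View pics/w11.png

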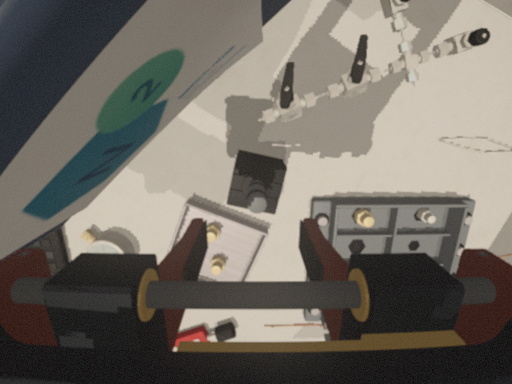

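View pics/s11.png

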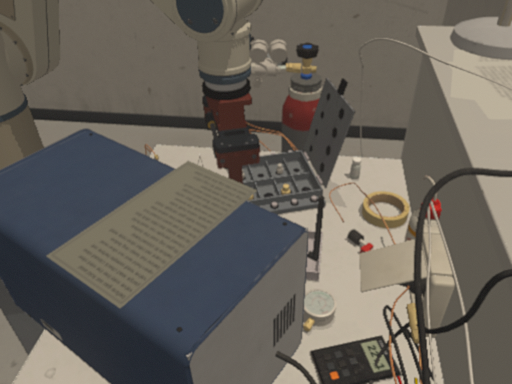

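```bash
python3 -m pendant '[{"dp":[-0.001,0.0033,-0.03],"turn":[0,0,0],"claw":0.06},{"dp":[-0.001,0.0033,-0.06],"turn":[0,0,0],"claw":0.06},{"dp":[-0.001,0.0033,-0.085],"turn":[0,0,0],"claw":0.05},{"dp":[-0.001,0.0033,-0.1],"turn":[0,0,0],"claw":0.05},{"dp":[-0.001,0.0033,-0.1055],"turn":[0,0,0],"claw":0.04},{"dp":[-0.001,0.0033,-0.1055],"turn":[0,0,0],"claw":0.03},{"dp":[-0.001,0.0033,-0.1055],"turn":[0,0,0],"claw":0.025}]'
python3 - <<'E'
from h import *
shot("wrist","w12.png");print(ctrl.get_obs()["ee_pos"],ctrl.get_obs()["width"])
E
```

```text
t: 19.9
ee_pos: [465.4, -222.5, 66.2]
orientation: [-0.156, 3.136, -0.001]
ft_force: [0.1, -0.5, -0.7]
width: 29.6
[ 465.42522036 -222.55356058   66.31198405] 26.555091033386194
```

View pics/w12.png

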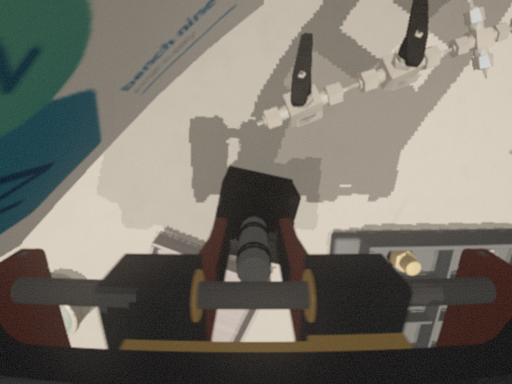

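```bash
python3 -m pendant '[{"dp":[0,0,0],"turn":[0,0,0],"claw":0.005},{"dp":[0,0,0],"turn":[0,0,0],"claw":0.005},{"dp":[0,0,0],"turn":[0,0,0],"claw":0.005},{"dp":[0,0,0],"turn":[0,0,0],"claw":0.005}]'
python3 -m pendant '[{"dp":[0,0,0.02],"turn":[0,0,0],"claw":0.005},{"dp":[0,0,0.05],"turn":[0,0,0],"claw":0.005},{"dp":[0,0,0.09],"turn":[0,0,0],"claw":0.005},{"dp":[0,0,0.13],"turn":[0,0,0],"claw":0.005},{"dp":[0,0,0.13],"turn":[0,0,0],"claw":0.005},{"dp":[0,0,0.13],"turn":[0,0,0],"claw":0.005},{"dp":[0,0,0.13],"turn":[0,0,0],"claw":0.005}]'
python3 - <<'E'
from h import *
c=shot("side");crop(c,190,100,300,220,5,"s13.png");o=ctrl.get_obs();print(o["ee_pos"],o["width"])
p=o["ee_pos"]; u=w2px(c,[p+[0,0,-54]]);print((u-[190,100])*5)
E
```

```text
t: 20.35
ee_pos: [465.2, -222.5, 66.1]
orientation: [-0.155, 3.136, -0.001]
ft_force: [0.3, 0.5, 6.7]
width: 17.1
t: 21.05
ee_pos: [463.7, -221.8, 194.1]
orientation: [0.156, -3.136, -0.002]
ft_force: [-0.1, -0.9, -1.3]
width: 17.5
[ 463.51117553 -221.70126788  193.72644413] 17.654002565233334
[[206.54498207 457.57366321]]
```

View pics/s13.png

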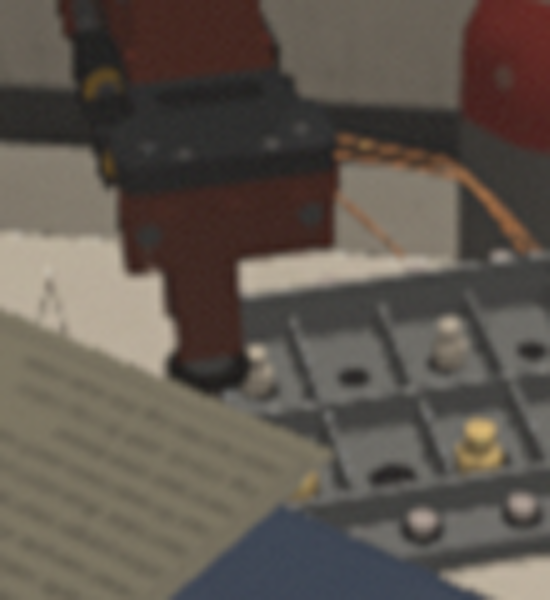

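```bash
python3 - <<'E'
from h import *
o=ctrl.get_obs()["ee_pos"];print(o)
for n,p in dict(R2=[-22.5,-95.5],R4=[67.5,-95.5],L4=[67.5,95.5],L2=[-22.5,95.5]).items(): print(n,c2w(p).round(1))
E
```

```text
[ 463.51117553 -221.70126788  193.72644413]
R2 [ 554.  -130.6]
R4 [ 643.6 -121.5]
L4 [624.4  68.5]
L2 [534.8  59.5]
```

```bash
python3 -m pendant '[{"dp":[0.02,0.02,0],"turn":[0,0,0],"claw":0.005},{"dp":[0.045,0.045,0],"turn":[0,0,0],"claw":0.005},{"dp":[0.07,0.07,0],"turn":[0,0,0],"claw":0.005},{"dp":[0.0889,0.0917,0],"turn":[0,0,0],"claw":0.005},{"dp":[0.0889,0.0917,-0.04],"turn":[0,0,0],"claw":0.005},{"dp":[0.0889,0.0917,-0.08],"turn":[0,0,0],"claw":0.005},{"dp":[0.0889,0.0917,-0.1],"turn":[0,0,0],"claw":0.005},{"dp":[0.0889,0.0917,-0.1],"turn":[0,0,0],"claw":0.005}]'
python3 - <<'E'
from h import *
c=shot("side");crop(c,215,110,330,220,6,"s14.png");o=ctrl.get_obs();print(o["ee_pos"])
c=shot("wrist","w14.png"); shot("top","t14.png")
E
```

```text
t: 21.9
ee_pos: [550.0, -129.5, 90.6]
orientation: [0.156, -3.129, -0.004]
ft_force: [-0.3, -0.4, -0.7]
width: 17.3
[ 551.59311888 -129.99284465   92.69422748]
```

View pics/s14.png

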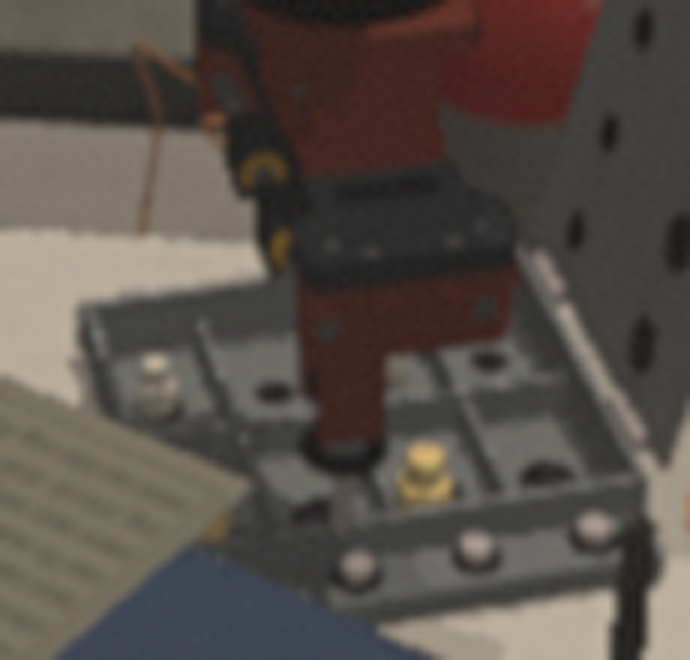

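View pics/w14.png

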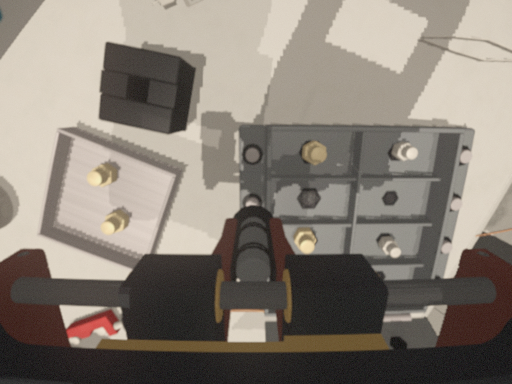

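```bash
python3 -m pendant '[{"dp":[0,0,-0.01],"turn":[0,0,0],"claw":0.005},{"dp":[0,0,-0.01],"turn":[0,0,0],"claw":0.005},{"dp":[0,0,-0.01],"turn":[0,0,0],"claw":0.005},{"dp":[0,0,-0.01],"turn":[0,0,0],"claw":0.005}]'
python3 - <<'E'
from h import *
c=shot("side");crop(c,255,165,315,215,12,"s15.png");o=ctrl.get_obs();print(o["ee_pos"])
p=o["ee_pos"]; M=R.from_rotvec(o["orientation"]).as_matrix(); print(M[:,2])
u=w2px(c,[p+54*M[:,2],np.r_[c2w([-22.5,-95.5]),24]]);print((u-[255,165]+.5)*12)
E
```

```text
t: 22.45
ee_pos: [553.7, -130.6, 85.6]
orientation: [-0.156, 3.137, -0.0]
ft_force: [-0.2, -0.9, -0.4]
width: 17.6
[ 553.73666887 -130.61945934   85.65092016]
[ 8.35597860e-04 -2.14382761e-04 -9.99999628e-01]
[[220.42425556 441.51719272]
 [221.66900012 473.94598595]]
```

View pics/s15.png

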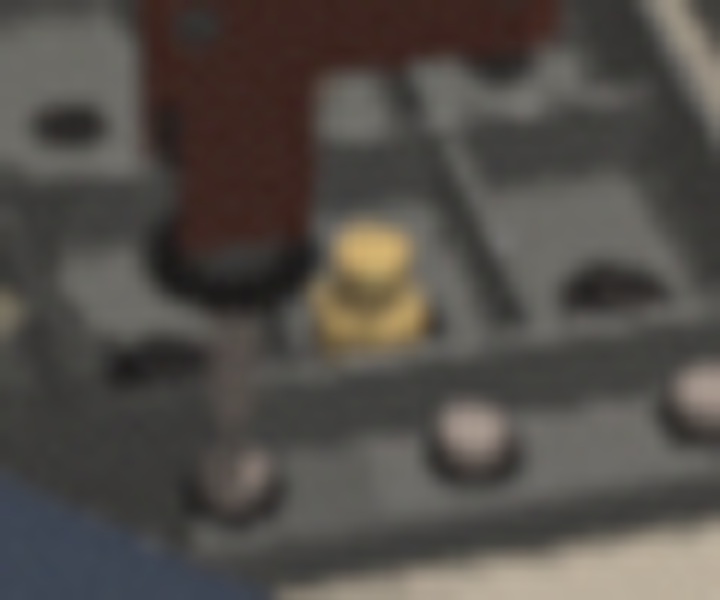

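```bash
python3 -m pendant '[{"dp":[0,0,-0.004],"turn":[0,0,0],"claw":0.005},{"dp":[0,0,-0.007],"turn":[0,0,0],"claw":0.005},{"dp":[0,0,-0.009],"turn":[0,0,0],"claw":0.005},{"dp":[0,0,-0.009],"turn":[0,0,0],"claw":0.005}]'
python3 -m pendant '[{"dp":[0,0,-0.001],"turn":[0,0,0],"claw":0.005},{"dp":[0,0,-0.002],"turn":[0,0,0],"claw":0.005},{"dp":[0,0,-0.003],"turn":[0,0,0],"claw":0.005},{"dp":[0,0,-0.003],"turn":[0,0,0],"claw":0.005}]'
```

```text
t: 22.9
ee_pos: [553.4, -130.5, 75.8]
orientation: [0.156, -3.137, -0.0]
ft_force: [-0.1, 0.8, -0.8]
width: 17.6
t: 23.3
ee_pos: [553.6, -130.5, 73.5]
orientation: [-0.156, 3.137, -0.0]
ft_force: [-0.9, 0.4, 4.1]
width: 17.7
```

```bash
python3 -m pendant '[{"dp":[0,0,-0.001],"turn":[0,0,0],"claw":0.005},{"dp":[0,0,-0.001],"turn":[0,0,0],"claw":0.005}]'
python3 -m pendant '[{"dp":[0,0,0.01],"turn":[0,0,0],"claw":0.005},{"dp":[0,0,0.03],"turn":[0,0,0],"claw":0.005},{"dp":[0.03,0.003,0.03],"turn":[0,0,0],"claw":0.005},{"dp":[0.06,0.006,0.03],"turn":[0,0,0],"claw":0.005},{"dp":[0.0896,0.009,0.03],"turn":[0,0,0],"claw":0.005},{"dp":[0.0896,0.009,0.03],"turn":[0,0,0],"claw":0.005},{"dp":[0.0896,0.009,0.03],"turn":[0,0,0],"claw":0.005}]'
python3 - <<'E'
from h import *
c=shot("side");crop(c,255,165,330,215,10,"s16.png");o=ctrl.get_obs();print(o["ee_pos"])
E
```

```text
t: 23.5
ee_pos: [553.8, -130.6, 73.0]
orientation: [-0.156, 3.137, -0.0]
ft_force: [-1.9, 0.2, 9.3]
width: 17.9
t: 24.2
ee_pos: [642.8, -121.3, 102.0]
orientation: [0.156, -3.137, -0.0]
ft_force: [-1.4, 0.2, -1.4]
width: 17.4
[ 641.96975791 -121.36590651  101.83703393]
```

View pics/s16.png

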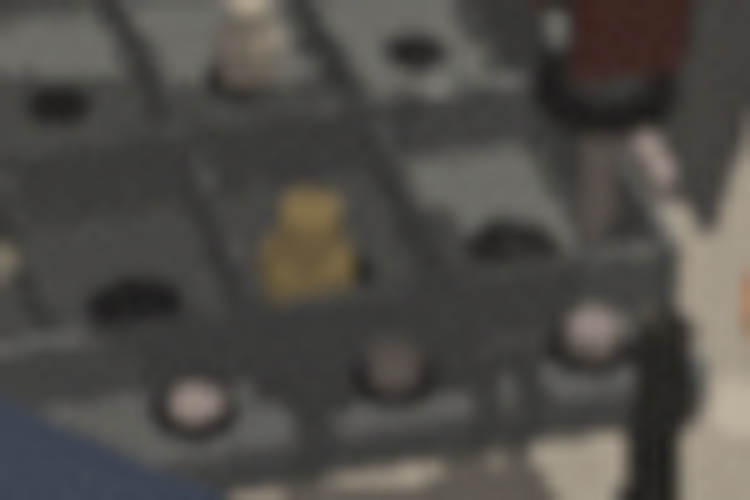

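```bash
python3 -m pendant '[{"dp":[0,0,-0.015],"turn":[0,0,0],"claw":0.005},{"dp":[0,0,-0.023],"turn":[0,0,0],"claw":0.005},{"dp":[0,0,-0.026],"turn":[0,0,0],"claw":0.005},{"dp":[0,0,-0.028],"turn":[0,0,0],"claw":0.005},{"dp":[0,0,-0.029],"turn":[0,0,0],"claw":0.005},{"dp":[0,0,-0.03],"turn":[0,0,0],"claw":0.005},{"dp":[0,0,-0.03],"turn":[0,0,0],"claw":0.005}]'
```

```text
t: 24.95
ee_pos: [642.5, -121.5, 73.1]
orientation: [0.156, -3.137, -0.0]
ft_force: [-3.9, 0.0, 7.8]
width: 17.6
```

```bash
python3 -m pendant '[{"dp":[0,0,0.015],"turn":[0,0,0],"claw":0.005},{"dp":[0,0,0.04],"turn":[0,0,0],"claw":0.005},{"dp":[-0.004,0.035,0.04],"turn":[0,0,0],"claw":0.005},{"dp":[-0.008,0.075,0.04],"turn":[0,0,0],"claw":0.005},{"dp":[-0.012,0.115,0.04],"turn":[0,0,0],"claw":0.005},{"dp":[-0.016,0.155,0.04],"turn":[0,0,0],"claw":0.005},{"dp":[-0.0192,0.19,0.04],"turn":[0,0,0],"claw":0.005},{"dp":[-0.0192,0.19,0.03],"turn":[0,0,0],"claw":0.005}]'
python3 -m pendant '[{"dp":[0,0,-0.015],"turn":[0,0,0],"claw":0.005},{"dp":[0,0,-0.015],"turn":[0,0,0],"claw":0.005},{"dp":[0,0,-0.015],"turn":[0,0,0],"claw":0.005}]'
python3 - <<'E'
from h import *
c=shot("side");crop(c,220,110,330,220,6,"s17.png");o=ctrl.get_obs();print(o["ee_pos"])
c=shot("top","t17.png")
E
```

```text
t: 25.75
ee_pos: [624.9, 72.5, 104.2]
orientation: [-0.162, 3.133, 0.001]
ft_force: [-0.3, -0.6, -0.5]
width: 17.5
t: 26.05
ee_pos: [623.5, 67.2, 86.5]
orientation: [0.153, -3.136, 0.0]
ft_force: [0.4, 0.2, -0.9]
width: 17.4
[623.92529277  67.24858123  86.92763174]
```

View pics/s17.png

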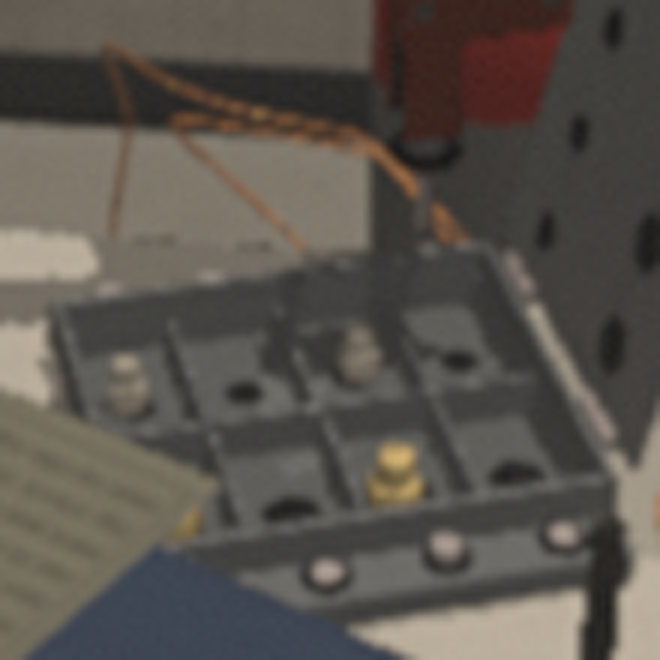

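View pics/t17.png

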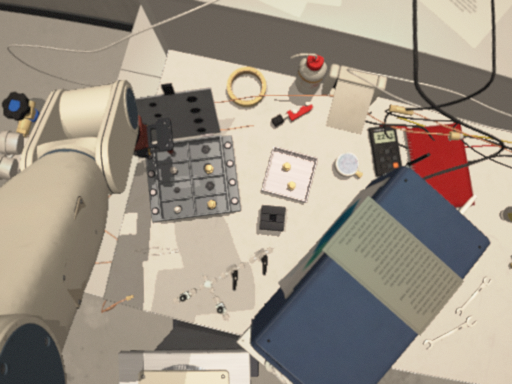

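```bash
python3 -m pendant '[{"dp":[0,0,-0.006],"turn":[0,0,0],"claw":0.005},{"dp":[0,0,-0.01],"turn":[0,0,0],"claw":0.005},{"dp":[0,0,-0.012],"turn":[0,0,0],"claw":0.005},{"dp":[0,0,-0.014],"turn":[0,0,0],"claw":0.005},{"dp":[0,0,-0.015],"turn":[0,0,0],"claw":0.005},{"dp":[0,0,-0.015],"turn":[0,0,0],"claw":0.005}]'
```

```text
t: 26.75
ee_pos: [624.3, 68.4, 73.1]
orientation: [-0.156, 3.137, -0.0]
ft_force: [-2.4, -1.4, 7.5]
width: 17.7
```

Next, L2 (dx -0.0896, dy -0.009).

```bash
python3 -m pendant '[{"dp":[0,0,0.01],"turn":[0,0,0],"claw":0.005},{"dp":[0,0,0.03],"turn":[0,0,0],"claw":0.005},{"dp":[-0.03,-0.003,0.03],"turn":[0,0,0],"claw":0.005},{"dp":[-0.06,-0.006,0.03],"turn":[0,0,0],"claw":0.005},{"dp":[-0.0896,-0.009,0.03],"turn":[0,0,0],"claw":0.005},{"dp":[-0.0896,-0.009,0.03],"turn":[0,0,0],"claw":0.005},{"dp":[-0.0896,-0.009,0.03],"turn":[0,0,0],"claw":0.005},{"dp":[-0.0896,-0.009,0.015],"turn":[0,0,0],"claw":0.005}]'
python3 -m pendant '[{"dp":[0,0,-0.006],"turn":[0,0,0],"claw":0.005},{"dp":[0,0,-0.01],"turn":[0,0,0],"claw":0.005},{"dp":[0,0,-0.012],"turn":[0,0,0],"claw":0.005},{"dp":[0,0,-0.014],"turn":[0,0,0],"claw":0.005},{"dp":[0,0,-0.015],"turn":[0,0,0],"claw":0.005},{"dp":[0,0,-0.015],"turn":[0,0,0],"claw":0.005}]'
```

```text
t: 27.55
ee_pos: [537.4, 59.8, 89.1]
orientation: [-0.156, 3.132, 0.0]
ft_force: [0.3, -0.1, -1.1]
width: 17.1
t: 28.15
ee_pos: [535.2, 59.6, 73.1]
orientation: [-0.156, 3.136, 0.0]
ft_force: [-0.6, 0.7, 7.2]
width: 17.5
```

```bash
python3 -m pendant '[{"dp":[0,0,0.02],"turn":[0,0,0],"claw":0.005},{"dp":[0,0,0.05],"turn":[0,0,0],"claw":0.005},{"dp":[0,0,0.09],"turn":[0,0,0],"claw":0.005},{"dp":[0,0,0.124],"turn":[0,0,0],"claw":0.005},{"dp":[-0.01,-0.04,0.124],"turn":[0,0,0],"claw":0.005},{"dp":[-0.02,-0.08,0.124],"turn":[0,0,0],"claw":0.005},{"dp":[-0.03,-0.12,0.124],"turn":[0,0,0],"claw":0.005},{"dp":[-0.04,-0.16,0.124],"turn":[0,0,0],"claw":0.005}]'
python3 -m pendant '[{"dp":[-0.01,-0.04,0],"turn":[0,0,0],"claw":0.005},{"dp":[-0.02,-0.08,0],"turn":[0,0,0],"claw":0.005},{"dp":[-0.0297,-0.1218,0],"turn":[0,0,0],"claw":0.005},{"dp":[-0.0297,-0.1218,0],"turn":[0,0,0],"claw":0.005},{"dp":[-0.0297,-0.1218,0],"turn":[0,0,0],"claw":0.005},{"dp":[-0.0297,-0.1218,0],"turn":[0,0,0],"claw":0.005}]'
python3 - <<'E'
from h import *
o=ctrl.get_obs();print(o["ee_pos"])
c=shot("top");crop(c,135,120,305,240,4,"t18.png");c=shot("wrist","w18.png")
crop(c,140,150,340,290,4,"w18c.png")
E
```

```text
t: 28.95
ee_pos: [493.8, -101.8, 196.6]
orientation: [-0.157, 3.137, -0.0]
ft_force: [0.4, -0.8, -0.5]
width: 17.7
t: 29.55
ee_pos: [464.6, -221.5, 196.1]
orientation: [0.156, -3.137, -0.001]
ft_force: [-0.3, 0.4, -0.7]
width: 17.6
[ 464.57844256 -221.48759229  196.13865902]
```

View pics/t18.png

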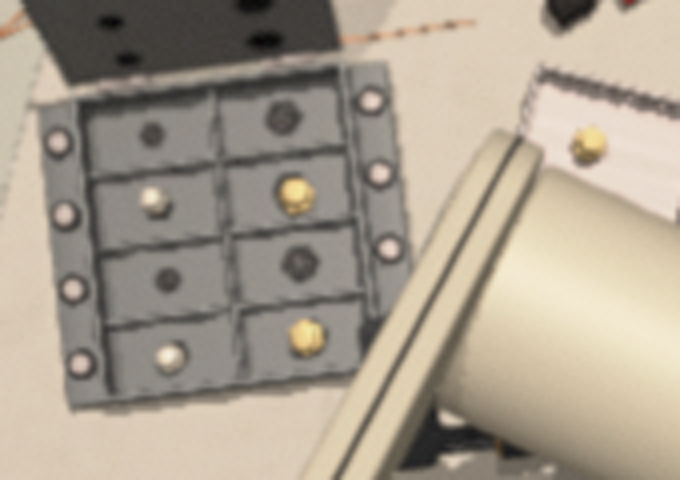

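View pics/w18.png

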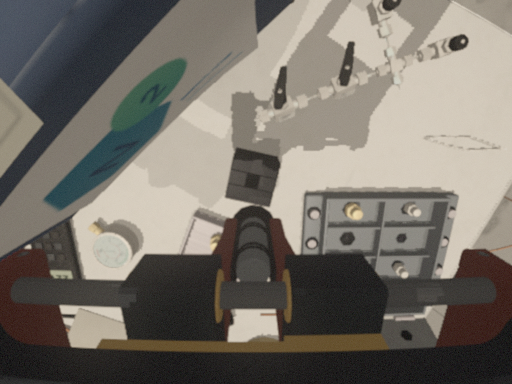

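```bash
python3 -m pendant '[{"dp":[0,0,-0.04],"turn":[0,0,0],"claw":0.005},{"dp":[0,0,-0.07],"turn":[0,0,0],"claw":0.005},{"dp":[0,0,-0.075],"turn":[0,0,0],"claw":0.005},{"dp":[0,0,-0.075],"turn":[0,0,0],"claw":0.005},{"dp":[0,0,-0.075],"turn":[0,0,0],"claw":0.005}]'
python3 - <<'E'
from h import *
o=ctrl.get_obs();print(o["ee_pos"])
c=shot("wrist");crop(c,190,130,320,290,4.5,"w19.png")
E
```

```text
t: 30.15
ee_pos: [465.6, -222.2, 122.3]
orientation: [-0.157, 3.136, -0.001]
ft_force: [0.6, -0.1, 0.9]
width: 17.4
[ 465.55789238 -222.24709309  122.30589509]
```

View pics/w19.png

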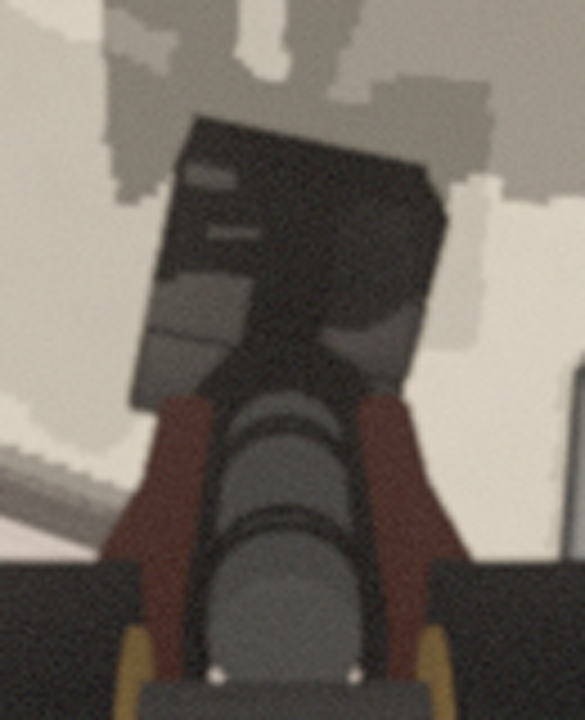

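Position matches the pick-up point; lower into the hole.

```bash
python3 -m pendant '[{"dp":[0,0,-0.015],"turn":[0,0,0],"claw":0.005},{"dp":[0,0,-0.025],"turn":[0,0,0],"claw":0.005},{"dp":[0,0,-0.035],"turn":[0,0,0],"claw":0.005},{"dp":[0,0,-0.045],"turn":[0,0,0],"claw":0.005},{"dp":[0,0,-0.051],"turn":[0,0,0],"claw":0.005},{"dp":[0,0,-0.054],"turn":[0,0,0],"claw":0.005},{"dp":[0,0,-0.054],"turn":[0,0,0],"claw":0.005}]'
```

```text
t: 30.9
ee_pos: [464.4, -222.2, 66.7]
orientation: [0.156, -3.137, -0.001]
ft_force: [-0.4, 0.3, -0.7]
width: 17.6
```

```bash
python3 -m pendant '[{"dp":[0,0,-0.0005],"turn":[0,0,0],"claw":0.005},{"dp":[0,0,-0.001],"turn":[0,0,0],"claw":0.005},{"dp":[0,0,-0.001],"turn":[0,0,0],"claw":0.04},{"dp":[0,0,-0.001],"turn":[0,0,0],"claw":0.06},{"dp":[0,0,-0.001],"turn":[0,0,0],"claw":0.06},{"dp":[0,0,-0.001],"turn":[0,0,0],"claw":0.06},{"dp":[0,0,0.04],"turn":[0,0,0],"claw":0.06},{"dp":[0,0,0.09],"turn":[0,0,0],"claw":0.06}]'
python3 -m pendant '[{"dp":[0,0,0.05],"turn":[0,0,0],"claw":0.045},{"dp":[0,0.04,0.1],"turn":[0,0,0],"claw":0.045},{"dp":[0,0.09,0.12],"turn":[0,0,0],"claw":0.045},{"dp":[0,0.14,0.12],"turn":[0,0,0],"claw":0.045}]'
python3 - <<'E'
from h import *
c=shot("side","s20.png");crop(c,225,120,345,220,6,"s20c.png");c=shot("top");crop(c,250,130,370,240,6,"t20.png");print(ctrl.get_obs()["ee_pos"])
shot("wrist","w20.png")
E
```

```text
t: 31.7
ee_pos: [462.9, -221.5, 156.2]
orientation: [0.155, -3.133, -0.004]
ft_force: [1.2, -0.7, 0.2]
width: 59.4
t: 32.1
ee_pos: [466.0, -96.9, 278.8]
orientation: [-0.152, 3.132, -0.003]
ft_force: [1.1, 0.8, 0.1]
width: 44.6
[464.74647753 -93.09213415 277.04795904]
```

View pics/s20c.png

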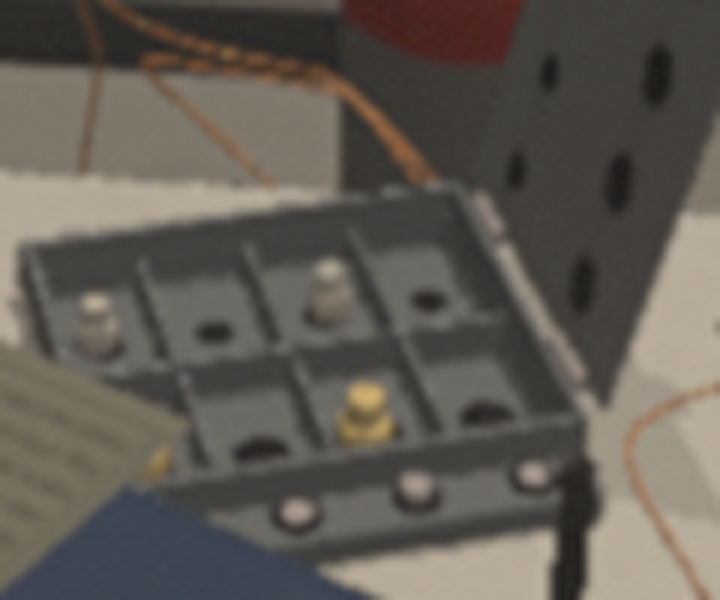

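View pics/t20.png

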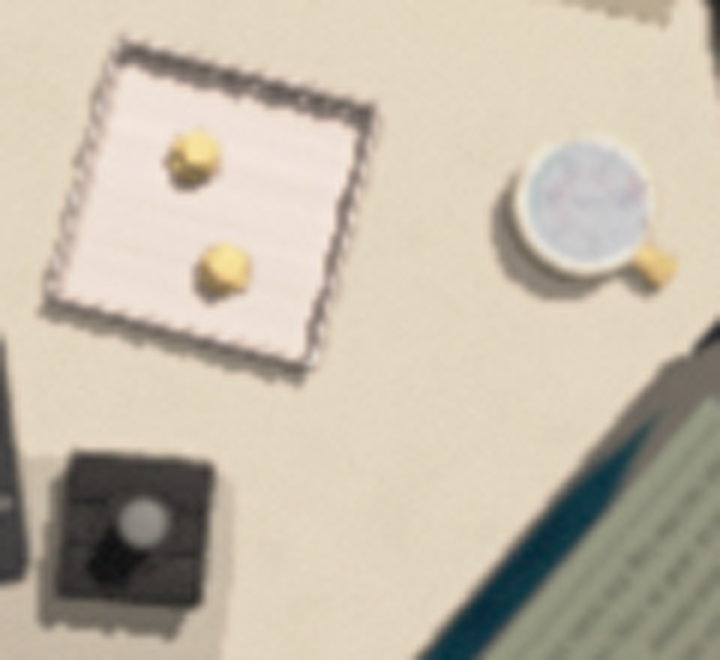

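View pics/w20.png

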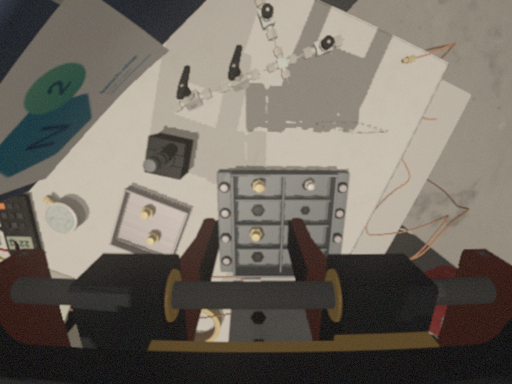

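```bash
python3 -m pendant '[{"dp":[0.04,0.01,0.03],"turn":[0,0,0],"claw":0.05},{"dp":[0.08,0.02,0.055],"turn":[0,0,0],"claw":0.05},{"dp":[0.12,0.03,0.055],"turn":[0,0,0],"claw":0.05},{"dp":[0.16,0.04,0.055],"turn":[0,0,0],"claw":0.05},{"dp":[0.2,0.05,0.055],"turn":[0,0,0],"claw":0.05},{"dp":[0.258,0.065,0.055],"turn":[0,0,0],"claw":0.05},{"dp":[0.258,0.065,0.055],"turn":[0,0,0],"claw":0.05},{"dp":[0.258,0.065,0.055],"turn":[0,0,0],"claw":0.05}]'
python3 -m pendant '[{"dp":[0,0,0],"turn":[0,0,0],"claw":0.05},{"dp":[0,0,0],"turn":[0,0,0],"claw":0.05}]'
python3 - <<'E'
from h import *
c=shot("wrist","w21.png");o=ctrl.get_obs();print(o["ee_pos"],o["orientation"]);shot("side","s21.png")
E
```

```text
t: 33.05
ee_pos: [723.1, -33.1, 328.2]
orientation: [0.155, -3.135, 0.0]
ft_force: [-0.5, 0.1, 0.1]
width: 50.3
t: 33.25
ee_pos: [721.3, -33.2, 330.7]
orientation: [0.154, -3.137, 0.0]
ft_force: [0.2, -0.4, 0.4]
width: 50.1
[721.38213385 -33.0820722  330.99068822] [ 1.54337905e-01 -3.13778961e+00  2.53187683e-04]
```

View pics/w21.png

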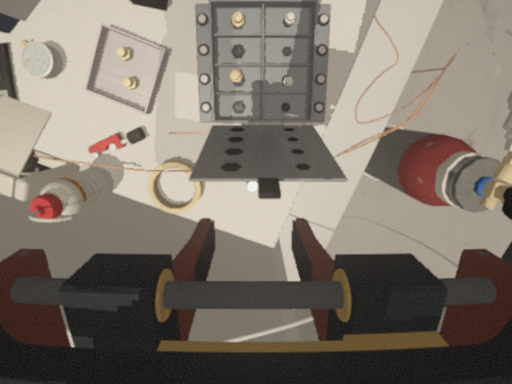

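View pics/s21.png

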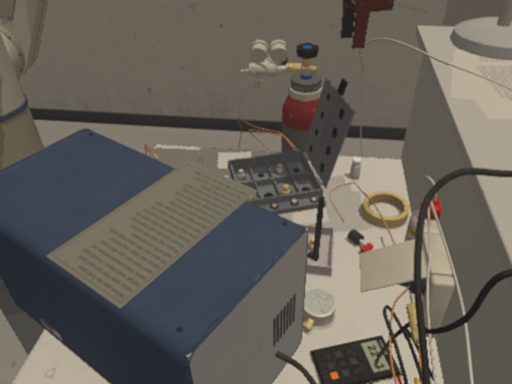

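```bash
python3 - <<'E'
from h import *
c=shot("wrist"); print(px2w(c,[(269,197),(269,180)],[245.,220.]))
E
python3 -m pendant '[{"dp":[0.002,0.0158,-0.03],"turn":[0,0,0],"claw":0.05},{"dp":[0.002,0.0158,-0.03],"turn":[0,0,0],"claw":0.05},{"dp":[0.002,0.0158,-0.03],"turn":[0,0,0],"claw":0.05}]'
```

```text
[[722.51884402 -18.05960672 245.        ]
 [711.87118335 -17.85488417 220.        ]]
t: 33.7
ee_pos: [723.9, -16.5, 300.5]
orientation: [0.157, -3.136, 0.0]
ft_force: [-0.0, 0.6, 0.6]
width: 50.1
```

```bash
python3 -m pendant '[{"dp":[-0.002,-0.001,-0.03],"turn":[0,0,0],"claw":0.05},{"dp":[-0.002,-0.001,-0.055],"turn":[0,0,0],"claw":0.05},{"dp":[-0.002,-0.001,-0.075],"turn":[0,0,0],"claw":0.05},{"dp":[-0.002,-0.001,-0.075],"turn":[0,0,0],"claw":0.05},{"dp":[-0.002,-0.001,-0.075],"turn":[0,0,0],"claw":0.01},{"dp":[-0.002,-0.001,-0.075],"turn":[0,0,0],"claw":0.01},{"dp":[-0.002,-0.001,-0.075],"turn":[0,0,0],"claw":0.01},{"dp":[-0.002,-0.001,-0.075],"turn":[0,0,0],"claw":0.01}]'
```

```text
t: 34.5
ee_pos: [723.1, -17.4, 226.7]
orientation: [-0.156, 3.136, -0.0]
ft_force: [0.5, 2.0, 4.4]
width: 21.7
```

```bash
python3 -m pendant '[{"dp":[-0.021,-0.003,0.005],"turn":[0,0,0],"claw":0.01},{"dp":[-0.039,-0.004,0.008],"turn":[0,0,0],"claw":0.01},{"dp":[-0.058,-0.006,0.009],"turn":[0,0,0],"claw":0.01},{"dp":[-0.076,-0.008,0.008],"turn":[0,0,0],"claw":0.01},{"dp":[-0.095,-0.01,0.006],"turn":[0,0,0],"claw":0.01},{"dp":[-0.113,-0.012,0.002],"turn":[0,0,0],"claw":0.01},{"dp":[-0.131,-0.014,-0.003],"turn":[0,0,0],"claw":0.01}]'
python3 -m pendant '[{"dp":[-0.017,-0.0015,-0.007],"turn":[0,0,0],"claw":0.01},{"dp":[-0.033,-0.003,-0.015],"turn":[0,0,0],"claw":0.01},{"dp":[-0.049,-0.0045,-0.025],"turn":[0,0,0],"claw":0.01},{"dp":[-0.064,-0.006,-0.036],"turn":[0,0,0],"claw":0.01},{"dp":[-0.078,-0.0075,-0.048],"turn":[0,0,0],"claw":0.01},{"dp":[-0.091,-0.009,-0.062],"turn":[0,0,0],"claw":0.01},{"dp":[-0.102,-0.01,-0.076],"turn":[0,0,0],"claw":0.01},{"dp":[-0.112,-0.011,-0.092],"turn":[0,0,0],"claw":0.01}]'
python3 -m pendant '[{"dp":[-0.009,-0.001,-0.016],"turn":[0,0,0],"claw":0.01},{"dp":[-0.016,-0.002,-0.033],"turn":[0,0,0],"claw":0.01},{"dp":[-0.022,-0.0025,-0.051],"turn":[0,0,0],"claw":0.01},{"dp":[-0.026,-0.003,-0.069],"turn":[0,0,0],"claw":0.01},{"dp":[-0.029,-0.003,-0.0875],"turn":[0,0,0],"claw":0.01},{"dp":[-0.029,-0.003,-0.0875],"turn":[0,0,0],"claw":0.01}]'
```

```text
t: 35.2
ee_pos: [591.9, -30.5, 222.8]
orientation: [-0.156, 3.135, 0.002]
ft_force: [4.9, 5.4, -7.6]
width: 21.5
t: 36.0
ee_pos: [479.2, -41.8, 130.8]
orientation: [-0.155, 3.137, 0.001]
ft_force: [0.4, 4.0, 3.3]
width: 21.3
t: 36.6
ee_pos: [449.9, -44.8, 41.7]
orientation: [0.155, -3.136, -0.001]
ft_force: [-1.8, 4.6, -0.5]
width: 21.8
```

```bash
python3 -m pendant '[{"dp":[-0.0005,0,-0.008],"turn":[0,0,0],"claw":0.01},{"dp":[-0.001,0,-0.014],"turn":[0,0,0],"claw":0.01},{"dp":[-0.001,0,-0.017],"turn":[0,0,0],"claw":0.01},{"dp":[-0.001,0,-0.017],"turn":[0,0,0],"claw":0.01}]'
python3 - <<'E'
from h import *
c=shot("side");crop(c,215,130,335,220,6,"s22.png")
E
```

```text
t: 37.0
ee_pos: [449.0, -44.9, 25.9]
orientation: [0.156, -3.136, -0.001]
ft_force: [-2.2, 4.8, -1.0]
width: 21.7
```

View pics/s22.png

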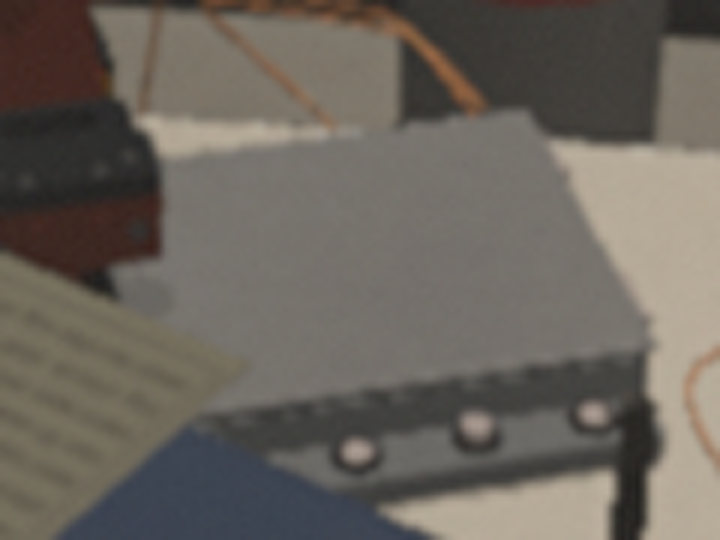

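Nearly shut; press down the rest, feeling for the stop.

```bash
python3 -m pendant '[{"dp":[0,0,-0.001],"turn":[0,0,0],"claw":0.01},{"dp":[0,0,-0.002],"turn":[0,0,0],"claw":0.01},{"dp":[0,0,-0.003],"turn":[0,0,0],"claw":0.01},{"dp":[0,0,-0.003],"turn":[0,0,0],"claw":0.01}]'
```

```text
t: 37.45
ee_pos: [449.1, -44.9, 24.3]
orientation: [0.156, -3.137, -0.001]
ft_force: [-6.4, 6.2, 18.2]
width: 21.9
```

```bash
python3 -m pendant '[{"dp":[0,0,-0.001],"turn":[0,0,0],"claw":0.01},{"dp":[0,0,-0.002],"turn":[0,0,0],"claw":0.01},{"dp":[0,0,-0.002],"turn":[0,0,0],"claw":0.01}]'
```

```text
t: 37.75
ee_pos: [449.4, -44.9, 23.2]
orientation: [0.156, -3.138, -0.001]
ft_force: [-8.8, 5.8, 32.8]
width: 21.8
```

Hard stop reached: shut. Release gently and retreat.

```bash
python3 -m pendant '[{"dp":[0,0,0.004],"turn":[0,0,0],"claw":0.01},{"dp":[0,0,0.004],"turn":[0,0,0],"claw":0.05},{"dp":[0,0,0.004],"turn":[0,0,0],"claw":0.05},{"dp":[0,0,0.004],"turn":[0,0,0],"claw":0.05},{"dp":[-0.005,0,0.04],"turn":[0,0,0],"claw":0.05},{"dp":[-0.02,0,0.09],"turn":[0,0,0],"claw":0.05},{"dp":[-0.03,0,0.14],"turn":[0,0,0],"claw":0.05},{"dp":[-0.03,0.04,0.18],"turn":[0,0,0],"claw":0.05}]'
python3 -m pendant '[{"dp":[0,0,0.05],"turn":[0,0,0],"claw":0.05},{"dp":[0,0.02,0.1],"turn":[0,0,0],"claw":0.05},{"dp":[0,0.04,0.1],"turn":[0,0,0],"claw":0.05},{"dp":[0,0.04,0.1],"turn":[0,0,0],"claw":0.05},{"dp":[0,0.04,0.1],"turn":[0,0,0],"claw":0.05}]'
python3 - <<'E'
from h import *
c=shot("side","s23.png");crop(c,200,130,340,240,5,"s23c.png");c=shot("top","t23.png");shot("wrist","w23.png");print(ctrl.get_obs()["ee_pos"],ctrl.get_obs()["qvel"].round(3))
E
```

```text
t: 38.55
ee_pos: [419.3, -13.1, 196.8]
orientation: [-0.15, 3.137, -0.001]
ft_force: [0.9, 0.6, -0.3]
width: 49.8
t: 39.05
ee_pos: [419.2, 28.5, 294.0]
orientation: [0.158, -3.137, 0.001]
ft_force: [0.6, -0.2, 0.0]
width: 50.0
[418.99666781  27.99024245 293.26324293] [-0.002 -0.001 -0.004  0.     0.001  0.004]
```

View pics/s23c.png

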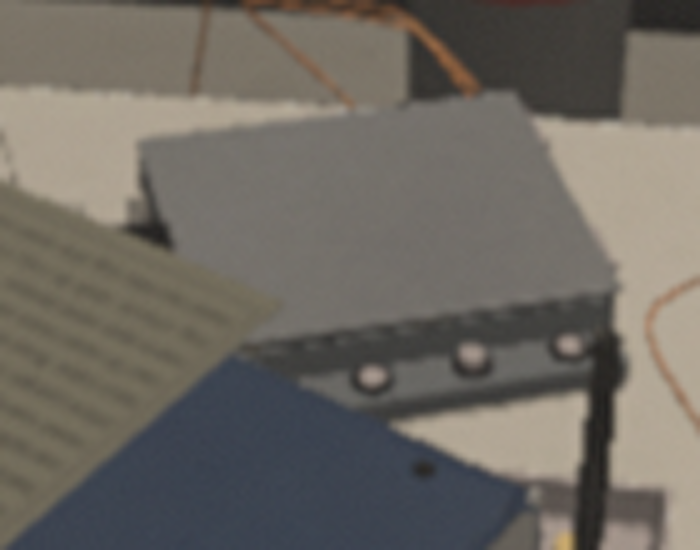

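View pics/t23.png

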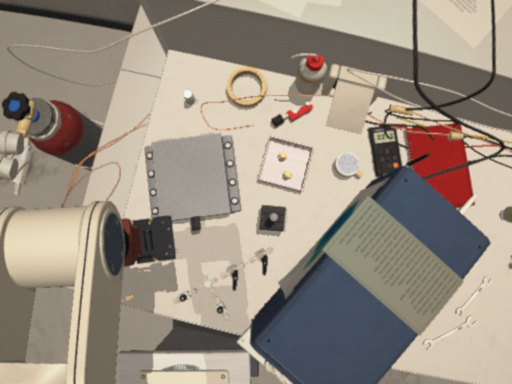

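View pics/w23.png

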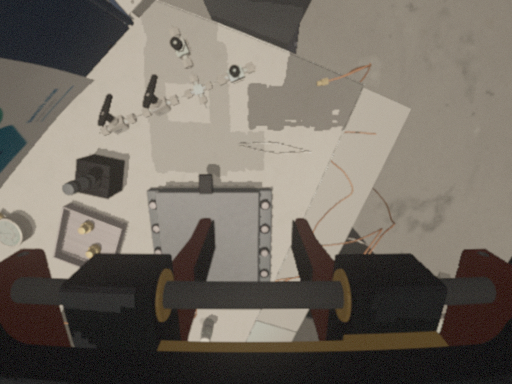

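```bash
python3 -m pendant '[{"dp":[0.03,0.02,-0.02],"turn":[0,0,0],"claw":0.05},{"dp":[0.06,0.045,-0.05],"turn":[0,0,0],"claw":0.05},{"dp":[0.09,0.065,-0.08],"turn":[0,0,0],"claw":0.05},{"dp":[0.12,0.09,-0.11],"turn":[0,0,0],"claw":0.05},{"dp":[0.15,0.11,-0.14],"turn":[0,0,0],"claw":0.05},{"dp":[0.17,0.13,-0.17],"turn":[0,0,0],"claw":0.05},{"dp":[0.17,0.13,-0.17],"turn":[0,0,0],"claw":0.05},{"dp":[0.17,0.13,-0.17],"turn":[0,0,0],"claw":0.05}]'
python3 -m pendant '[{"dp":[0,0,0],"turn":[0,0,0],"claw":0.05},{"dp":[0,0,0],"turn":[0,0,0],"claw":0.05},{"dp":[0,0,0],"turn":[0,0,0],"claw":0.05}]'
python3 - <<'E'
from h import *
c=shot("wrist","w24.png");print(c["xyz"]);P=[np.r_[c2w([x,95.5]),z] for x in(67.5,22.5,-22.5,-67.5) for z in (24,20)];print(w2px(c,P).round(1))
E
```

```text
t: 40.0
ee_pos: [588.5, 157.7, 122.5]
orientation: [0.156, -3.133, 0.002]
ft_force: [0.0, 0.0, 0.3]
width: 49.6
t: 40.3
ee_pos: [589.9, 158.1, 126.0]
orientation: [-0.154, 3.136, 0.001]
ft_force: [0.7, 0.1, 0.1]
width: 50.1
[513.80548108 149.83539115 288.10880814]
[[165.2 213.3]
 [166.3 212. ]
 [161.  171.2]
 [162.3 170.4]
 [156.8 125.2]
 [158.1 125. ]
 [152.6  75.5]
 [154.1  76. ]]
```

View pics/w24.png

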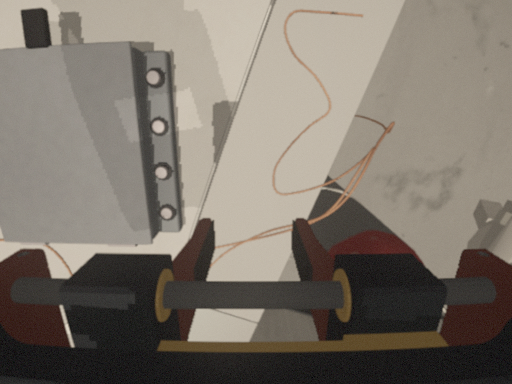

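```bash
python3 - <<'E'
from h import *
p=cv2.imread("pics/w24.png")[60:230,130:190];cv2.imwrite("pics/w24c.png",cv2.resize(np.hstack([p[:85],p[85:]]),None,fx=6,fy=6,interpolation=cv2.INTER_CUBIC))
E
```

```text
(no output)
```

View pics/w24c.png

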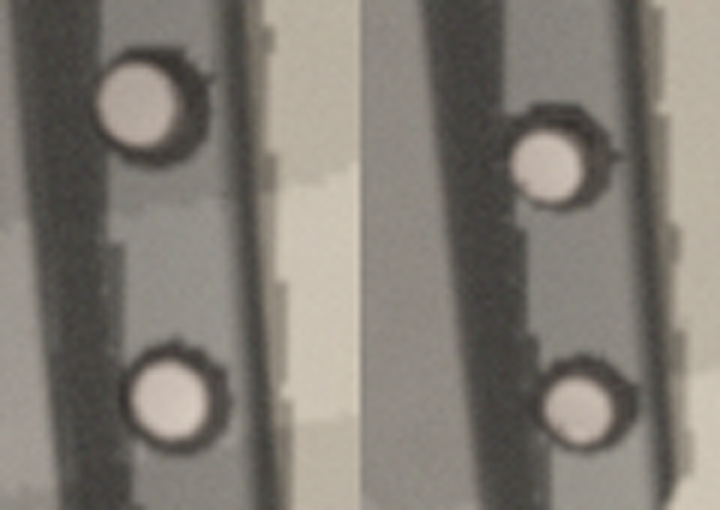

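```bash
python3 - <<'E'
from h import *
print(ctrl.close_job())
E
```

```text
the job is handed in; nothing more can be done
None
```

I finished the job and handed it in at about 40 s. It returned no verdict.

- **Fittings:** The only misplaced ones were two brass fittings in the left column, in cells L2 and L4. Both now stand in the reject tray. Steel stays in L1 and L3, and brass in R1 and R3.
- **Studs:** I pressed R2, R4, L4 and L2 with the probe to a hard stop at about 7–9 N. Close pictures show L2 and L4 seated low while L1 and L3 are up. The side view shows R2 and R4 lower than R3. I couldn't see R1's height because the analyser hides it from the side camera, but nothing came near it.
- **Probe and lid:** The probe is back in its stand, in the same spot as at the start in the overhead picture. The lid is shut: it reached its stop with about 33 N of downward push, and the pictures show it flat.
- **Tray and bystanders:** The tray was knocked aside during the run, while the arm was not near it. Both fittings are still inside. The gauge had not moved in the overhead view. I never went near the tweezers, and they looked undisturbed in the last overhead and wrist pictures. The gripper was clear of everything at hand-in.

Nothing failed. One wrist-camera measurement was about 11 mm off because the arm was still settling; the repeat agreed with the overhead camera to about 1 mm.

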